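# Weigh the test bars on the covered balance

### The arm

A 7-joint arm with a two-finger parallel gripper is mounted at the origin on the work surface. World frame = base frame: x ahead of the robot, y to its left, z up, the work surface at z = 0. Lengths are in m, angles in rad, forces in N, time in s.
With the tool pointing down it reaches from about 0.4 to 0.85 m from the base axis. Payload 4.5 kg.
Tool frame: the origin (TCP) lies between the finger pads; the fingertips stand r.tip_reach ahead of it and the grasp point (between the pads) lies 3 mm ahead of it (r.tip_reach is the distance from the TCP to the fingertips, in m); z points along the fingers, y is the line along which they close (so a half turn about z gives the same grasp; the last joint's range is limited). The gripper opens to 88 mm and grips with 3 to 60 N. Pads are 18 mm wide; open, the fingers measure 123 mm over their backs; the gripper's body (75 mm by 187 mm) begins 45 mm behind the grasp point.
Start: joints at [-1.255, 0.689, -0.195, 1.565, 0.157, 0.902, -0.215], TCP at [0.174, 0.6, 0.261] pointing down, gripper open.
Joint ranges: [-3.01, 3.01], [-0.46, 2.08], [-1.47, 1.51], [0.13, 2.56], [-1, 4.14], [0.04, 2.09], [-2.66, 2.66]. Speed limits (rad/s): [2.57, 2.57, 3.14, 3.14, 3.14, 3.14, 3.14].

### API

Orientations are given as a unit quaternion [x, y, z, w].
In Python, from plant import r gives the robot as it stands.
- The arm moves only by the tool step_arm, never from a script. Its argument "motion" is a list of rows, each an object with "dp": the shift along the tool's x, y, z in mm, a list of three; "twist": the turn, a rotation vector about the tool's x, y, z in rad, a list of three; "hand": the opening, from -1 (shut) to 1 (fully open). In form: [{"dp": [dx, dy, dz], "twist": [rx, ry, rz], "hand": hand}, ...]. A call has 1 to 5 rows; each row is the pose to reach, as a shift and turn from the pose commanded when the call began, along the tool's axes at that moment; what a row does not reach only later rows make up. A row lasts 1/8 s, in which the tool goes at most 62.5 mm and 10.7 degrees, less where a joint would pass 70% of its speed; a pose out of reach is approached as far as the arm can. A call with a gripper value outside its range is refused whole. The fingers move at their own pace and stop on an object; "force" is the grip in N (left out, the last holds). Time passes only in rows, so rows that repeat a pose let the fingers close. It gives the time, the measured TCP pose, the force, the opening and the grip force at its end, in the units of the state.
- r.get_state(): the state, without advancing time (a new reading comes with each control period).
- r.snapshot(name): name is "scene" or "top" or "wrist"; returns a dict with "pixels" (400x640x3 uint8, red, green, blue), "depth" (400x640 float32, m along the optical axis (not along the pixel's ray), 0 where there is no reading), "fx", "fy", "cx", "cy" (pixels), "D" ([k1, k2, p1, p2, k3] as OpenCV has them; the pictures are not rectified), "xyz" and "orientation" of the camera in the world; the wrist camera has in their place "mount" (4x4, takes a point from camera to tool coordinates, whose origin is the TCP and whose axes are the flange's). Camera axes: x right, y down, z forward; pixel columns grow to the right and rows downward; lengths in m; the calibration is good to about 2 mm. A picture is of the moment at which its call begins: read the wrist's pose just before it.
- r.finish_job(): hands the job in; it is judged then, once.
Trained networks look in the newest picture that a camera, given by its name, has taken for a name from the list of things; names that differ only in an ending like _2 or _b are one class to them, and where a whole thing is asked for, a point or a joint stands for the part that bears it (a point fixed in the world has none). Each returns a list of dicts, best first, with "score" (0 to 1); they miss things now and then, are a little off and sometimes report something else, mostly with a low value. They report only what shows in the picture. A call takes as long as a camera call. They do not tell look-alikes from the thing itself.
- r.search_frame(camera, thing): "at" ([x, y, z] in m, in the coordinates of the camera as it stood for that picture, good to about 4 mm: the middle of the surface that is visible of it).
The state is a dict: "clock": time; "q": joint angles; "qd": joint speeds; "joint_torque": joint torques, N m; "tool_pos": TCP position; "eef_rot": TCP orientation; "contact_force": force on the tool from outside, world axes, zero at the start; "moment": the same for the moment, N m; "opening": opening from 0.0 (shut) to 1.0 (fully open); "finger_force": force on a finger pad.
Only numpy, scipy, OpenCV 4.12 (cv2) and the standard library are available. Lean on these libraries where they do the work, as an engineer would, in place of code of your own. Each camera call takes 0.05 s, during which the arm holds its last target. There are 200 camera calls.

### The job

Weigh all the dumbbell test bars lying on the green-taped mat in one go: fold the balance's clear cover shut while it is empty and press the zero key (far row, left), fold the cover back upright, lay every bar flat on the pan, and fold the cover shut again. Then, with the cover shut, press the weigh key (near row, middle), the store key (far row, right) and the print key (near row, right) in that order, each pressed fully down by itself and let up again. Leave the other two keys and everything else on the bench alone, and finish with the bars inside and the cover shut.

Things in the scene. Friction and masses are not known exactly. Their poses are not given: they have to be found in the camera images.
- balance: bench balance, fixed: white base 210 x 260 mm (x, y), steel pan inside with its top 20 mm above the bench, clear walls 5 mm thick up to 70 mm above the bench; clear inside 190 mm (x) x 240 mm (y). Origin: centre of the underside, on the bench. Its x axis points away from the robot towards the hinge of the cover, z up
- cover (a joint): clear folding cover of the balance (200 x 250 mm, 6 mm thick, grey rim), hinged along the balance's far (+x) rim. 0 rad = shut flat on the walls, 1.57 = standing upright, 1.75 = stop, leaning back. The hinge is stiff: the cover stays at any angle
- cover_hinge (a point): middle of the cover's hinge line (along the balance's y axis), 70 mm above the bench; moves with the cover, whose x axis points away from its free edge to the hinge, z out of its upper face
- cover_tab (a point): centre of the black T handle on the cover's free edge: a bar 44 mm long (along the hinge direction), 16 mm thick, 32 mm beyond the edge on a stem 14 mm wide, 232 mm from the hinge line. Pinch the bar across its two ends from above and it turns freely between the fingers
- console: keypad console of the balance, fixed, 170 x 170 x 40 mm, left or right of it: six white round keys (26 mm across, tops 62 mm above the bench, black collars 10 mm lower) in two rows of three, 46 mm apart, and a sloping display behind them, 95 mm high. Origin: centre of the underside; x away from the robot (towards the display), y to the left.
- mat: black mat with a green tape border on the bench, fixed, 270 x 190 x 3 mm, on which the test bars start, on the other side of the balance from the console. Origin: centre of the underside
- key_zero (a joint): travel of the zero key (far row, left as seen from the robot; centre at x = -12, y = 46 mm in the console's frame): 0 = up, 0.006 m = fully down; spring return, about 5 N
- key_weigh (a joint): travel of the weigh key (near row, middle as seen from the robot; centre at x = -58, y = 0 mm in the console's frame): 0 = up, 0.006 m = fully down; spring return, about 5 N
- key_store (a joint): travel of the store key (far row, right as seen from the robot; centre at x = -12, y = -46 mm in the console's frame): 0 = up, 0.006 m = fully down; spring return, about 5 N
- key_print (a joint): travel of the print key (near row, right as seen from the robot; centre at x = -58, y = -46 mm in the console's frame): 0 = up, 0.006 m = fully down; spring return, about 5 N
- key_spare_a (a joint): travel of the unused key, leave alone (far row, middle as seen from the robot; centre at x = -12, y = 0 mm in the console's frame): 0 = up, 0.006 m = fully down; spring return, about 5 N
- key_spare_b (a joint): travel of the unused key, leave alone (near row, left as seen from the robot; centre at x = -58, y = 46 mm in the console's frame): 0 = up, 0.006 m = fully down; spring return, about 5 N
- key_zero_top (a point): centre of the top face of the zero key (far row, left) when up or down; z axis up
- key_weigh_top (a point): centre of the top face of the weigh key (near row, middle) when up or down; z axis up
- key_store_top (a point): centre of the top face of the store key (far row, right) when up or down; z axis up
- key_print_top (a point): centre of the top face of the print key (near row, right) when up or down; z axis up
- bar0: metal dumbbell test bar (may be absent), 100 mm long (along its x), 10 mm thick, ends 24 mm wide and 26 mm long, waist 14 mm wide and 48 mm long, 60 g. Origin: centre of the underside
- bar1: metal dumbbell test bar (may be absent), 100 mm long (along its x), 10 mm thick, ends 24 mm wide and 26 mm long, waist 14 mm wide and 48 mm long, 60 g. Origin: centre of the underside
- bar2: metal dumbbell test bar (may be absent), 100 mm long (along its x), 10 mm thick, ends 24 mm wide and 26 mm long, waist 14 mm wide and 48 mm long, 60 g. Origin: centre of the underside
- bar3: metal dumbbell test bar (may be absent), 100 mm long (along its x), 10 mm thick, ends 24 mm wide and 26 mm long, waist 14 mm wide and 48 mm long, 60 g. Origin: centre of the underside
- weight: brass reference weight with a knob, 30 mm across, 36 mm high, on the mat among the bars; bystander, leave alone. Origin: centre of the underside
- tape: yellow tape measure 65 mm; bystander, leave alone. Origin: centre of the underside
- solvent: white bottle 60 mm across, 150 mm high; bystander, leave alone. Origin: centre of the underside
Not all that is in view belongs to the job. What is shaped like the bar2 but purple is not meant.

How it is judged:
On the way, in this order (a step that is already met when the one before it is completed fails the run):
1. the empty balance's cover is shut (value of joint cover below 0.06 rad), for 0.2 s.
2. the zero key is pressed, with the cover shut (value of joint key_zero above 0.004 m and value of joint cover below 0.06 rad), for 0.1 s.
3. the cover is folded back upright (value of joint cover above 1.3 rad), for 0.2 s.
4. every bar lies flat on the pan, let go (x of bar0 in the frame of balance between -0.09 and 0.09 m and y of bar0 in the frame of balance between -0.12 and 0.12 m and z of bar0 in the frame of balance between 0.012 and 0.045 m and (angle between bar0's own z axis and vertical below 0.2 rad or angle between bar0's own z axis and vertical above 2.94 rad) and linear speed of each of bar0, bar1, bar2, bar3 below 0.03 m/s and contact force between the fingers and bar0 below 0.1 N and x of bar1 in the frame of balance between -0.09 and 0.09 m and y of bar1 in the frame of balance between -0.12 and 0.12 m and z of bar1 in the frame of balance between 0.012 and 0.045 m and (angle between bar1's own z axis and vertical below 0.2 rad or angle between bar1's own z axis and vertical above 2.94 rad) and contact force between the fingers and bar1 below 0.1 N and x of bar2 in the frame of balance between -0.09 and 0.09 m and y of bar2 in the frame of balance between -0.12 and 0.12 m and z of bar2 in the frame of balance between 0.012 and 0.045 m and (angle between bar2's own z axis and vertical below 0.2 rad or angle between bar2's own z axis and vertical above 2.94 rad) and contact force between the fingers and bar2 below 0.1 N and x of bar3 in the frame of balance between -0.09 and 0.09 m and y of bar3 in the frame of balance between -0.12 and 0.12 m and z of bar3 in the frame of balance between 0.012 and 0.045 m and (angle between bar3's own z axis and vertical below 0.2 rad or angle between bar3's own z axis and vertical above 2.94 rad) and contact force between the fingers and bar3 below 0.1 N), for 0.3 s.
5. the cover is shut over the bars (value of joint cover below 0.06 rad and x of bar0 in the frame of balance between -0.09 and 0.09 m and y of bar0 in the frame of balance between -0.12 and 0.12 m and z of bar0 in the frame of balance between 0.012 and 0.045 m and x of bar1 in the frame of balance between -0.09 and 0.09 m and y of bar1 in the frame of balance between -0.12 and 0.12 m and z of bar1 in the frame of balance between 0.012 and 0.045 m and x of bar2 in the frame of balance between -0.09 and 0.09 m and y of bar2 in the frame of balance between -0.12 and 0.12 m and z of bar2 in the frame of balance between 0.012 and 0.045 m and x of bar3 in the frame of balance between -0.09 and 0.09 m and y of bar3 in the frame of balance between -0.12 and 0.12 m and z of bar3 in the frame of balance between 0.012 and 0.045 m), for 0.2 s.
6. the weigh key is pressed, with the cover shut (value of joint key_weigh above 0.004 m and value of joint cover below 0.06 rad), for 0.1 s.
7. then the store key is pressed (value of joint key_store above 0.004 m and value of joint cover below 0.06 rad), for 0.1 s.
8. then the print key is pressed (value of joint key_print above 0.004 m and value of joint cover below 0.06 rad), for 0.1 s.
At the end, for the whole second after the job is handed in: cover shut (within 0.06 rad), every bar present lying flat (within 0.2 rad) and still inside the balance's walls, and all keys up (all of step 5 and (angle between bar0's own z axis and vertical below 0.2 rad or angle between bar0's own z axis and vertical above 2.94 rad) and linear speed of each of bar0, bar1, bar2, bar3 below 0.03 m/s and contact force between the fingers and bar0 below 0.1 N and (angle between bar1's own z axis and vertical below 0.2 rad or angle between bar1's own z axis and vertical above 2.94 rad) and contact force between the fingers and bar1 below 0.1 N and (angle between bar2's own z axis and vertical below 0.2 rad or angle between bar2's own z axis and vertical above 2.94 rad) and contact force between the fingers and bar2 below 0.1 N and (angle between bar3's own z axis and vertical below 0.2 rad or angle between bar3's own z axis and vertical above 2.94 rad) and contact force between the fingers and bar3 below 0.1 N and value of joint each of key_zero, key_weigh, key_store, key_print, key_spare_a, key_spare_b below 0.0015 m); the robot touches nothing.
It fails at once if one of the two unused keys is pressed (value of joint any of key_spare_a, key_spare_b above 0.003 m).
It fails at once if two keys are down at once (value of joint each of key_zero, key_weigh above 0.003 m or value of joint each of key_zero, key_store above 0.003 m or value of joint each of key_zero, key_print above 0.003 m or value of joint each of key_zero, key_spare_a above 0.003 m or value of joint each of key_zero, key_spare_b above 0.003 m or value of joint each of key_weigh, key_store above 0.003 m or value of joint each of key_weigh, key_print above 0.003 m or value of joint each of key_weigh, key_spare_a above 0.003 m or value of joint each of key_weigh, key_spare_b above 0.003 m or value of joint each of key_store, key_print above 0.003 m or value of joint each of key_store, key_spare_a above 0.003 m or value of joint each of key_store, key_spare_b above 0.003 m or value of joint each of key_print, key_spare_a above 0.003 m or value of joint each of key_print, key_spare_b above 0.003 m or value of joint each of key_spare_a, key_spare_b above 0.003 m).
It fails at once if a key is pressed while the cover is open (value of joint cover above 0.15 rad and value of joint any of key_zero, key_weigh, key_store, key_print, key_spare_a, key_spare_b above 0.004 m).
It fails at once if the zero key is pressed with a bar in the balance (value of joint key_zero above 0.004 m and ((x of bar0 in the frame of balance between -0.09 and 0.09 m and y of bar0 in the frame of balance between -0.12 and 0.12 m and z of bar0 in the frame of balance between 0.012 and 0.045 m) or (x of bar1 in the frame of balance between -0.09 and 0.09 m and y of bar1 in the frame of balance between -0.12 and 0.12 m and z of bar1 in the frame of balance between 0.012 and 0.045 m) or (x of bar2 in the frame of balance between -0.09 and 0.09 m and y of bar2 in the frame of balance between -0.12 and 0.12 m and z of bar2 in the frame of balance between 0.012 and 0.045 m) or (x of bar3 in the frame of balance between -0.09 and 0.09 m and y of bar3 in the frame of balance between -0.12 and 0.12 m and z of bar3 in the frame of balance between 0.012 and 0.045 m))).
It fails at once if a bystander is moved by more than 50 mm (distance of any of weight, tape, solvent from where it was at the start of the episode above 0.05 m).
Of bar0, bar1, bar2, bar3 only 2 to 3 are there at a start; the rules pass over those that are not, and their reading is None.
At some moment in a run one of bar0, bar1, bar2, bar3 may be knocked a few centimetres aside while the robot is not near it.
Once in a run the grip may slacken for a moment while it holds something.
It also fails if it takes over 210 s, if anything falls off the work surface, if the arm or the gripper's body presses on something with over 40 N, if the wrist force passes 120 N, or if a joint passes its speed limit or range.

## Working session

There is one attempt and no reset: what is moved stays moved. The work goes in short steps, Python scripts to look and compute and a tool call to move; the robot and the scene stay as the last step left them, time stands still between calls to the robot, and variables do not carry over. Pictures are saved under pics/ and viewed, at most 14 in all, crops included, and the job is handed in when it is done.

Besides the shell and the picture viewer there is one more tool, called in YAML: its name, and indented under it one key for each argument. step_arm: Moves the arm, as the interface text tells. Its arguments: {"type":"object","properties":{"motion":{"type":"array"},"force":{"type":"number"}},"required":["motion"]}

```bash
ls; mkdir -p pics; cat > h.py <<'E'
import numpy as np, cv2
from plant import r
from scipy.spatial.transform import Rotation as R
def pose():
    s=r.get_state(); T=np.eye(4); T[:3,:3]=R.from_quat(s["eef_rot"]).as_matrix(); T[:3,3]=s["tool_pos"]; return T
def snap(name,save=None):
    P=pose(); d=r.snapshot(name)
    if "mount" in d: T=P@np.array(d["mount"])
    else:
        T=np.eye(4); o=np.array(d["orientation"]); T[:3,:3]=R.from_quat(o).as_matrix() if o.size==4 else o; T[:3,3]=d["xyz"]
    d["T"]=T
    if save: cv2.imwrite("pics/"+save,np.ascontiguousarray(d["pixels"][:,:,::-1]))
    return d
def K(d): return np.array([[d["fx"],0,d["cx"]],[0,d["fy"],d["cy"]],[0,0,1.]])
def px2w(d,u,v,z=None):
    n=cv2.undistortPoints(np.array([[[u,v]]],float),K(d),np.array(d["D"]))[0,0]
    ray=np.array([n[0],n[1],1.]); T=d["T"]
    if z is None:
        return T[:3,:3]@(ray*d["depth"][int(v),int(u)])+T[:3,3]
    w=T[:3,:3]@ray; return T[:3,3]+w*(z-T[2,3])/w[2]
def w2px(d,p):
    q=np.linalg.inv(d["T"]); rv,_=cv2.Rodrigues(q[:3,:3])
    return cv2.projectPoints(np.array([p],float),rv,q[:3,3],K(d),np.array(d["D"]))[0][0,0]
def find(cam,d,thing):
    return [(round(x["score"],2),np.round((d["T"]@np.r_[x["at"],1])[:3],3).tolist()) for x in r.search_frame(cam,thing)]
E
python3 - <<'E'
from h import *
s=r.get_state(); print({k:np.round(v,3) for k,v in s.items()}, r.tip_reach)
for c in ("scene","top"):
    d=snap(c,c+"0.png"); print(c,np.round(d["T"],3).tolist())
    for t in ("balance","cover","cover_tab","console","mat","key_zero_top","bar0","weight","tape","solvent"):
        print(t,find(c,d,t))
E
```

```text
pics
{'clock': np.float64(0.0), 'q': array([-1.255,  0.69 , -0.194,  1.566,  0.157,  0.903, -0.215]), 'qd': array([ 0.001, -0.   , -0.   , -0.   , -0.   , -0.001, -0.001]), 'joint_torque': array([-0.0000e+00, -5.2757e+01, -1.2670e+00, -1.5343e+01, -5.3000e-02,
        7.0000e-03,  0.0000e+00]), 'tool_pos': array([0.174, 0.6  , 0.26 ]), 'eef_rot': array([ 0.14 ,  0.99 , -0.001, -0.   ]), 'contact_force': array([ 0.198, -0.293, -0.03 ]), 'moment': array([-0.003, -0.003,  0.012]), 'finger_force': np.float64(0.0), 'opening': np.float64(0.997)} 0.022
scene [[0.543, 0.691, -0.478, 1.19], [0.84, -0.436, 0.324, -0.529], [0.016, -0.577, -0.817, 1.176], [0.0, 0.0, 0.0, 1.0]]
balance []
cover [(0.68, [0.595, 0.024, 0.128])]
cover_tab []
console [(0.62, [0.595, 0.024, 0.124]), (0.61, [0.451, 0.277, 0.061])]
mat [(0.63, [0.495, -0.329, -0.001])]
key_zero_top [(0.48, [0.483, 0.371, 0.061])]
bar0 [(0.75, [0.569, -0.367, 0.011]), (0.63, [0.567, -0.27, 0.013]), (0.52, [0.367, -0.529, 0.011]), (0.48, [0.506, -0.498, 0.009]), (0.47, [0.438, -0.266, 0.011])]
weight [(0.49, [0.489, -0.325, 0.027])]
tape 
[... 232 characters left out ...]

cover [(0.83, [0.59, 0.029, 0.134]), (0.34, [0.494, 0.282, 0.059])]
cover_tab [(0.67, [0.591, 0.028, 0.141]), (0.51, [0.493, 0.285, 0.067])]
console [(0.89, [0.503, 0.32, 0.052]), (0.49, [0.562, -0.365, 0.015])]
mat [(0.87, [0.482, -0.322, 0.003]), (0.47, [0.428, -0.268, 0.013]), (0.23, [0.492, 0.284, 0.065])]
key_zero_top [(0.54, [0.479, 0.369, 0.063])]
bar0 [(0.74, [0.45, 0.274, 0.065]), (0.66, [0.364, -0.533, 0.013]), (0.55, [0.43, -0.265, 0.013]), (0.51, [0.559, -0.269, 0.016]), (0.48, [0.561, -0.367, 0.017]), (0.46, [0.505, -0.498, 0.007])]
weight [(0.4, [0.484, -0.311, 0.032])]
tape [(0.66, [0.705, -0.262, 0.063])]
solvent [(0.86, [0.692, 0.212, 0.099]), (0.38, [0.588, 0.031, 0.135])]
```

View pics/scene0.png

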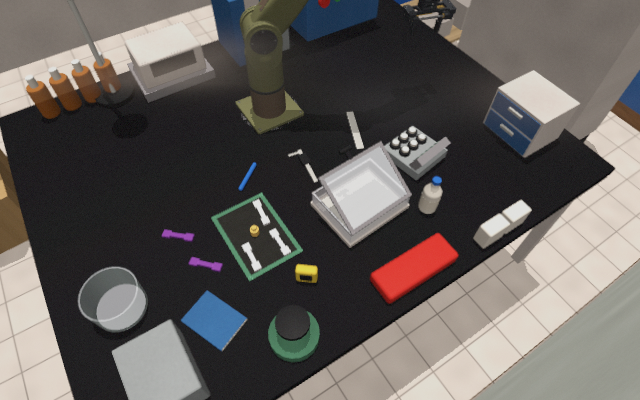

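View pics/top0.png

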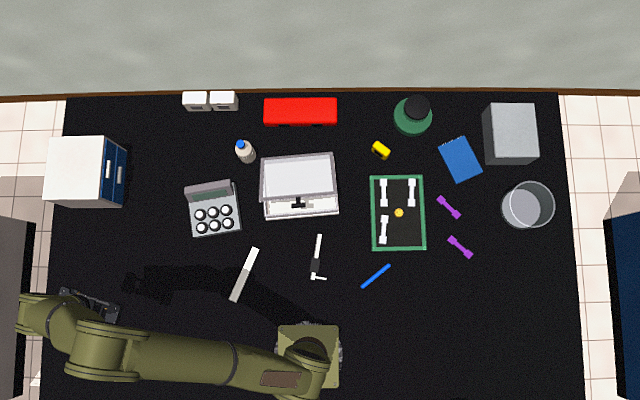

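Three white bars lie on the mat: scene image (261,212), (281,242), (252,257). The look-alikes are two purple bars off the mat at (178,236) and (206,264). I also need to avoid confusing them with the white pen and calipers at (355,130) and (305,165). I'll take the white bars on the mat. The cover starts half open, with its tab at top-image pixel (299,202).

```bash
cat >> h.py <<'E'
def plan(*wps):
    """wps: (xyz, yaw[rad, of tool y from world y]); prints last-row dp/twist per call and rows needed, tool down."""
    T=pose()
    for p,yaw in wps:
        c,s=np.cos(yaw),np.sin(yaw)
        G=np.eye(4); G[:3,:3]=np.c_[[-c,-s,0],[-s,c,0],[0,0,-1]]; G[:3,3]=p
        D=np.linalg.inv(T)@G; w=R.from_matrix(D[:3,:3]).as_rotvec()
        n=max(np.linalg.norm(D[:3,3])/.06,np.linalg.norm(w)/.18)
        print("dp",np.round(D[:3,3]*1000,1).tolist(),"tw",np.round(w,3).tolist(),"rows %.1f"%n); T=G
E
python3 - <<'E'
from h import *
d=snap("wrist"); print(np.round(d["mount"],3).tolist(), d["fx"],d["cx"],d["cy"])
plan(([.30,.32,.45],-.14),([.42,.03,.48],0))
d=snap("top"); im=d["pixels"][130:260,170:440]; cv2.imwrite("pics/topc.png",cv2.resize(np.ascontiguousarray(im[:,:,::-1]),None,fx=2.9,fy=2.9,interpolation=cv2.INTER_CUBIC))
E
```

```text
[[0.0, -0.946, -0.324, 0.085], [1.0, -0.0, 0.002, 0.001], [-0.002, -0.324, 0.946, -0.123], [0.0, 0.0, 0.0, 1.0]] 276.94091128531625 314.0335346694608 200.53524377331368
dp [-199.2, -234.2, -189.3] tw [0.0, -0.0, -0.142] rows 6.0
dp [-159.3, -270.4, -30.0] tw [0.0, 0.0, -0.14] rows 5.3
```

View pics/topc.png

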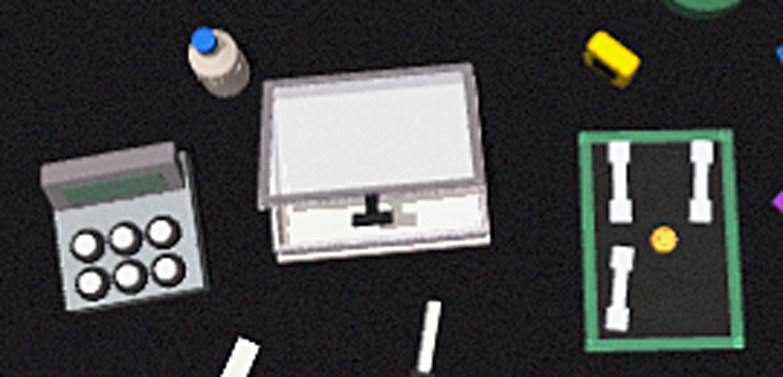

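The crop shows the half-open cover, with its T tab at (372,215), which is full-image (298,204). The three white bars, the weight and the keys are all clear. Next I'll move over the balance with the wrist camera.

step_arm:
  motion:
    - {"dp": [-40, -47, -38], "twist": [0, 0, -0.03], "hand": 1}
    - {"dp": [-80, -94, -76], "twist": [0, 0, -0.06], "hand": 1}
    - {"dp": [-120, -140, -113], "twist": [0, 0, -0.09], "hand": 1}
    - {"dp": [-160, -187, -151], "twist": [0, 0, -0.12], "hand": 1}
    - {"dp": [-199, -234, -189], "twist": [0, 0, -0.142], "hand": 1}

```text
clock: 1.82
tool_pos: [0.284, 0.3559, 0.4255]
eef_rot: [0.07, 0.998, 0.0, 0.0]
contact_force: [1.3, 0.1, 0.4]
opening: 0.998
finger_force: 0.0
```

step_arm:
  motion:
    - {"dp": [-32, -54, -6], "twist": [0, 0, -0.03], "hand": 1}
    - {"dp": [-64, -108, -12], "twist": [0, 0, -0.06], "hand": 1}
    - {"dp": [-96, -162, -18], "twist": [0, 0, -0.09], "hand": 1}
    - {"dp": [-128, -216, -24], "twist": [0, 0, -0.12], "hand": 1}
    - {"dp": [-159, -270, -30], "twist": [0, 0, -0.14], "hand": 1}

```text
clock: 2.45
tool_pos: [0.4027, 0.0684, 0.4547]
eef_rot: [-0.001, 1.0, 0.0, 0.001]
contact_force: [1.6, 0.1, 0.8]
opening: 0.999
finger_force: 0.0
```

```bash
python3 - <<'E'
from h import *
print(np.round(pose(),3).tolist())
d=snap("wrist","w1.png")
for t in ("balance","cover","cover_tab","console","mat","key_zero_top","key_weigh_top","key_store_top","key_print_top","bar0"):
    print(t,find("wrist",d,t))
np.savez("w1.npz",**{k:np.array(v) for k,v in d.items()})
E
```

```text
[[-1.0, -0.001, 0.001, 0.403], [-0.001, 1.0, 0.0, 0.068], [-0.001, 0.0, -1.0, 0.455], [0.0, 0.0, 0.0, 1.0]]
balance [(0.77, [0.546, 0.037, 0.086]), (0.7, [0.486, 0.332, 0.058]), (0.18, [0.679, 0.21, 0.089])]
cover [(0.67, [0.569, 0.043, 0.145])]
cover_tab [(0.6, [0.567, 0.043, 0.142])]
console [(0.8, [0.498, 0.327, 0.046])]
mat [(0.74, [0.462, -0.314, 0.001])]
key_zero_top [(0.6, [0.475, 0.371, 0.062]), (0.22, [0.437, 0.321, 0.057])]
key_weigh_top [(0.68, [0.555, -0.263, 0.01])]
key_store_top [(0.48, [0.565, 0.04, 0.14])]
key_print_top [(0.49, [0.45, 0.277, 0.064])]
bar0 [(0.93, [0.365, -0.522, 0.008]), (0.84, [0.558, -0.264, 0.013]), (0.75, [0.507, -0.49, 0.005]), (0.72, [0.428, -0.26, 0.006]), (0.63, [0.559, -0.358, 0.011])]
```

View pics/w1.png

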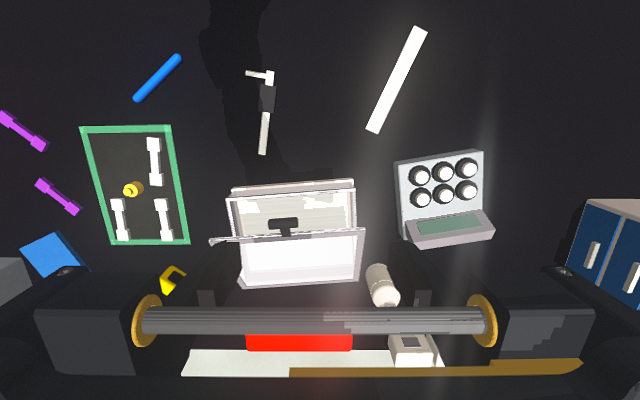

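The wrist picture shows the tab at (285,224), the console at about (445,195) with the keys nearest row at (419,176)–(468,168), and the bars at (153,162), (120,220), (164,220). Now I'll work out the poses.

```bash
python3 - <<'E'
from h import *
w=dict(np.load("w1.npz")); t=snap("top")
f=lambda a:np.round(a,3).tolist()
print("tab wrist depth",[f(px2w(w,u,v)) for u,v in((275,223),(285,222),(294,222))])
print("tab top depth",[f(px2w(t,u,v)) for u,v in((295,204),(298,204),(301,203))])
# triangulate
def ray(d,u,v):
    return d["T"][:3,3],px2w(d,u,v,0.)-d["T"][:3,3]
def tri(a,b):
    A=[];B=[]
    for o,g in(a,b):
        g=g/np.linalg.norm(g);M=np.eye(3)-np.outer(g,g);A.append(M);B.append(M@o)
    return np.linalg.solve(sum(A),sum(B))
print("tab tri",f(tri(ray(w,284,223),ray(t,298.3,204))))
# points whose colour is white-ish & depth: rough cloud of balance & console in top
H,W=t["depth"].shape; v,u=np.mgrid[0:H,0:W]
n=cv2.undistortPoints(np.stack([u,v],-1).reshape(-1,1,2).astype(float),K(t),np.array(t["D"])).reshape(H,W,2)
P=np.dstack([n,np.ones((H,W))])*t["depth"][...,None]; P=P@t["T"][:3,:3].T+t["T"][:3,3]
for name,(x0,x1,y0,y1,z0,z1) in dict(cons=(.38,.62,.2,.42,.03,.05),consall=(.38,.62,.2,.42,.03,.2),rim=(.4,.75,-.15,.2,.06,.075),bal=(.4,.75,-.15,.2,.012,.3),mat=(.3,.65,-.46,-.2,.0,.02),).items():
    m=(P[...,0]>x0)&(P[...,0]<x1)&(P[...,1]>y0)&(P[...,1]<y1)&(P[...,2]>z0)&(P[...,2]<z1)
    q=P[m]; rc=cv2.minAreaRect(q[:,:2].astype(np.float32)); print(name,len(q),f(np.array(rc[0])),f(np.array(rc[1])),round(rc[2],1), f(q.min(0)),f(q.max(0)))
# keys: white circles above 0.055
m=((P[...,0]>.38)&(P[...,0]<.55)&(P[...,1]>.2)&(P[...,1]<.42)&(P[...,2]>.055)&(P[...,2]<.07)&(t["pixels"].min(2)>150)).astype(np.uint8)
k,l,st,c=cv2.connectedComponentsWithStats(m)
for i in range(1,k):
    if st[i,4]>15: print("key",st[i,4],f(c[i]),f(px2w(t,*c[i],.062)))
# corners of base in top crop, bench level & hinge etc
for nm,(a,b),z in (("frontL",(278,263),0.0),("frontR",(491,243),0.0),("hingeL",(264,82),.07),("hingeR",(470,66),.07),("coverfreeL",(260,208),None),("coverfreeR",(487,184),None)):
    print(nm,f(px2w(t,170+a/2.9,130+b/2.9,z)))
E
```

```text
tab wrist depth [[0.482, 0.013, 0.204], [0.48, 0.028, 0.204], [0.479, 0.041, 0.205]]
tab top depth [[0.429, 0.002, 0.541], [0.43, -0.005, 0.535], [0.432, -0.012, 0.54]]
tab tri [0.491, 0.022, 0.18]
cons 794 [0.496, 0.33] [0.169, 0.168] 10.3 [0.399, 0.262, 0.031] [0.593, 0.418, 0.05]
consall 1853 [0.498, 0.332] [0.176, 0.167] 9.3 [0.399, 0.262, 0.031] [0.595, 0.42, 0.099]
rim 117 [0.6, 0.048] [0.249, 0.29] 4.2 [0.474, -0.103, 0.061] [0.714, 0.199, 0.075]
bal 3756 [0.601, 0.004] [0.408, 0.251] 31.4 [0.4, -0.132, 0.012] [0.722, 0.2, 0.201]
mat 5168 [0.476, -0.33] [0.26, 0.348] 89.8 [0.301, -0.46, 0.0] [0.65, -0.2, 0.02]
key 43 [211.721, 211.558] [0.485, 0.328, 0.062]
key 40 [199.075, 213.8] [0.477, 0.372, 0.062]
key 46 [213.348, 224.522] [0.44, 0.32, 0.062]
key 18 [224.944, 222.333] [0.447, 0.281, 0.062]
key 35 [200.429, 226.8] [0.432, 0.365, 0.062]
frontL [0.46, 0.149, 0.0]
frontR [0.484, -0.112, 0.0]
hingeL [0.67, 0.16, 0.07]
hingeR [0.688, -0.088, 0.07]
coverfreeL [0.389, 0.043, 0.808]
coverfreeR [0.522, -0.105, 0.183]
```

```bash
python3 - <<'E'
from h import *
print(np.round(pose(),4).tolist())
plan(([.46,.022,.33],.09))
E
```

```text
[[-1.0, -0.0021, -0.0002, 0.4021], [-0.0021, 1.0, 0.0001, 0.0711], [0.0002, 0.0001, -1.0, 0.4541], [0.0, 0.0, 0.0, 1.0]]
dp [-57.8, -49.2, 124.1] tw [0.0, -0.0, -0.088] rows 2.4
```

step_arm:
  motion:
    - {"dp": [-20, -17, 42], "twist": [0, 0, -0.03], "hand": 1}
    - {"dp": [-40, -34, 84], "twist": [0, 0, -0.06], "hand": 1}
    - {"dp": [-58, -49, 124], "twist": [0, 0, -0.088], "hand": 1}
    - {"dp": [-58, -49, 124], "twist": [0, 0, -0.088], "hand": 1}
    - {"dp": [-58, -49, 124], "twist": [0, 0, -0.088], "hand": 1}

```text
clock: 3.68
tool_pos: [0.4604, 0.0222, 0.331]
eef_rot: [-0.044, 0.999, 0.0, 0.0]
contact_force: [-0.9, 0.1, 0.1]
opening: 1.0
finger_force: 0.0
```

```bash
python3 - <<'E'
from h import *
print(np.round(pose(),4)[:3,3].tolist())
d=snap("wrist","w2.png")
np.savez("w2.npz",**{k:np.array(v) for k,v in d.items()})
f=lambda a:np.round(a,4).tolist()
H,W=d["depth"].shape; v,u=np.mgrid[0:H,0:W]
n=cv2.undistortPoints(np.stack([u,v],-1).reshape(-1,1,2).astype(float),K(d),np.array(d["D"])).reshape(H,W,2)
P=np.dstack([n,np.ones((H,W))])*d["depth"][...,None]; P=P@d["T"][:3,:3].T+d["T"][:3,3]
m=(P[...,0]>.44)&(P[...,0]<.53)&(P[...,1]>-.03)&(P[...,1]<.07)&(P[...,2]>.16)&(P[...,2]<.25)&(d["pixels"].max(2)<90)
q=P[m]; print(len(q),f(np.median(q,0)),f(q.min(0)),f(q.max(0)),u[m].min(),u[m].max(),v[m].min(),v[m].max())
rc=cv2.minAreaRect(q[:,:2].astype(np.float32)); print(rc)
E
```

```text
[0.4604, 0.0222, 0.331]
857 [0.4831, 0.0242, 0.2024] [0.4749, 0.0016, 0.176] [0.5158, 0.0447, 0.2066] 290 333 212 240
((0.49560168385505676, 0.02454139105975628), (0.03943959251046181, 0.04252827167510986), 5.768549919128418)
```

View pics/w2.png

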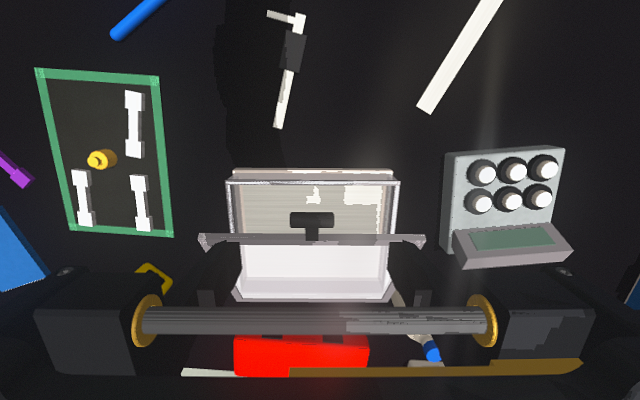

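```bash
python3 - <<'E'
from h import *
d=dict(np.load("w2.npz")); f=lambda a:np.round(a,4).tolist()
g=cv2.cvtColor(d["pixels"],cv2.COLOR_RGB2GRAY)
for u in (250,312,375):
    col=g[160:200,u].astype(int); print(u,col.tolist())
for a in ((233,169,.07),(392,169,.07),(227,179,.07),(399,180,.07)): print(a,f(px2w(d,*a)),f(px2w(d,*a)) )
for z in (0.0,.07): print(z,f(px2w(d,233,170,z)),f(px2w(d,392,170,z)),f(px2w(d,228,180,z)),f(px2w(d,399,181,z)))
print([f(w2px(d,p)) for p in ((.484,.0235,.197),(.677,.04,.07))])
plan(([.484,.0235,.26],.095),([.484,.0235,.197],.095))
E
```

```text
250 [29, 30, 32, 31, 30, 30, 25, 61, 106, 115, 178, 194, 197, 154, 153, 154, 154, 156, 152, 111, 108, 116, 240, 241, 141, 185, 189, 184, 186, 186, 183, 185, 186, 187, 192, 182, 186, 183, 187, 185]
312 [38, 40, 41, 40, 41, 41, 38, 33, 126, 121, 243, 252, 255, 171, 156, 158, 156, 158, 158, 161, 82, 220, 229, 240, 156, 173, 194, 190, 190, 191, 184, 184, 186, 191, 191, 184, 251, 246, 247, 245]
375 [61, 63, 63, 65, 66, 66, 65, 64, 102, 125, 177, 242, 248, 233, 156, 153, 155, 156, 157, 152, 98, 195, 229, 206, 174, 196, 243, 242, 241, 242, 242, 240, 241, 241, 243, 243, 241, 242, 243, 243]
(233, 169, 0.07) [0.4707, -0.0898, 0.07] [0.4707, -0.0898, 0.07]
(392, 169, 0.07) [0.4507, 0.1339, 0.07] [0.4507, 0.1339, 0.07]
(227, 179, 0.07) [0.486, -0.0985, 0.07] [0.486, -0.0985, 0.07]
(399, 180, 0.07) [0.4657, 0.1468, 0.07] [0.4657, 0.1468, 0.07]
0.0 [0.4896, -0.1091, 0.0] [0.4661, 0.1557, 0.0] [0.5077, -0.1176, 0.0] [0.4838, 0.171, 0.0]
0.07 [0.4721, -0.0899, 0.07] [0.4522, 0.1341, 0.07] [0.4874, -0.0971, 0.07] [0.4671, 0.1471, 0.07]
[[311.6324, 219.3254], [311.9516, 296.8105]]
dp [-23.3, -1.0, 71.5] tw [0.001, 0.002, -0.006] rows 1.3
dp [0.0, 0.0, 63.0] tw [0.0, 0.0, 0.0] rows 1.1
```

step_arm:
  motion:
    - {"dp": [-12, -1, 36], "twist": [0, 0, 0], "hand": 1}
    - {"dp": [-24, -1, 71], "twist": [0, 0, 0], "hand": 1}
    - {"dp": [-24, -1, 110], "twist": [0, 0, 0], "hand": 1}
    - {"dp": [-24, -1, 131], "twist": [0, 0, 0], "hand": 1}
    - {"dp": [-24, -1, 131], "twist": [0, 0, 0], "hand": 1}

```text
clock: 4.35
tool_pos: [0.4841, 0.0233, 0.1994]
eef_rot: [-0.045, 0.999, 0.0, -0.0]
contact_force: [-0.5, 0.5, 0.0]
opening: 1.003
finger_force: 0.0
```

step_arm:
  motion:
    - {"dp": [0, 0, 0], "twist": [0, 0, 0], "hand": -1}
    - {"dp": [0, 0, 0], "twist": [0, 0, 0], "hand": -1}
    - {"dp": [0, 0, 0], "twist": [0, 0, 0], "hand": -1}
    - {"dp": [0, 0, 0], "twist": [0, 0, 0], "hand": -1}
    - {"dp": [0, 0, 0], "twist": [0, 0, 0], "hand": -1}
  force: 25

```text
clock: 4.97
tool_pos: [0.4844, 0.0219, 0.1992]
eef_rot: [-0.044, 0.999, -0.0, 0.0]
contact_force: [0.3, -0.8, 1.6]
opening: 0.488
finger_force: 25.0
```

step_arm:
  motion:
    - {"dp": [9, 0, 15], "twist": [0, 0, 0], "hand": -1}
    - {"dp": [17, 0, 31], "twist": [0, 0, 0], "hand": -1}
    - {"dp": [24, 0, 47], "twist": [0, 0, 0], "hand": -1}
    - {"dp": [29, 0, 64], "twist": [0, 0, 0], "hand": -1}
    - {"dp": [33, 0, 81], "twist": [0, 0, 0], "hand": -1}

```text
clock: 5.6
tool_pos: [0.4522, 0.0192, 0.1178]
eef_rot: [-0.044, 0.999, -0.0, 0.001]
contact_force: [1.1, -0.4, 1.6]
opening: 0.492
finger_force: 25.0
```

step_arm:
  motion:
    - {"dp": [3, 0, 17], "twist": [0, 0, 0], "hand": -1}
    - {"dp": [4, 0, 32], "twist": [0, 0, 0], "hand": -1}
    - {"dp": [5, 0, 46], "twist": [0, 0, 0], "hand": -1}
    - {"dp": [5, 0, 46], "twist": [0, 0, 0], "hand": -1}
    - {"dp": [5, 0, 46], "twist": [0, 0, 0], "hand": -1}

```text
clock: 6.22
tool_pos: [0.448, 0.0189, 0.0721]
eef_rot: [-0.044, 0.999, -0.0, 0.001]
contact_force: [3.9, -1.8, -2.8]
opening: 0.484
finger_force: 25.8
```

step_arm:
  motion:
    - {"dp": [0, 0, 2], "twist": [0, 0, 0], "hand": -1}
    - {"dp": [0, 0, 4], "twist": [0, 0, 0], "hand": -1}
    - {"dp": [0, 0, 6], "twist": [0, 0, 0], "hand": -1}
    - {"dp": [0, 0, 6], "twist": [0, 0, 0], "hand": -1}

```text
clock: 6.72
tool_pos: [0.448, 0.0189, 0.0682]
eef_rot: [-0.044, 0.999, -0.0, 0.002]
contact_force: [1.4, -1.0, 24.1]
opening: 0.47
finger_force: 23.4
```

```bash
python3 - <<'E'
from h import *
s=r.get_state(); print(np.round(s["tool_pos"],4),np.round(s["contact_force"],1))
d=snap("scene"); im=d["pixels"][110:260,270:470]; cv2.imwrite("pics/s2.png",cv2.resize(np.ascontiguousarray(im[:,:,::-1]),None,fx=3.5,fy=3.5,interpolation=cv2.INTER_CUBIC))
E
```

```text
[0.448  0.0189 0.0682] [ 1.4 -1.  24.1]
```

View pics/s2.png

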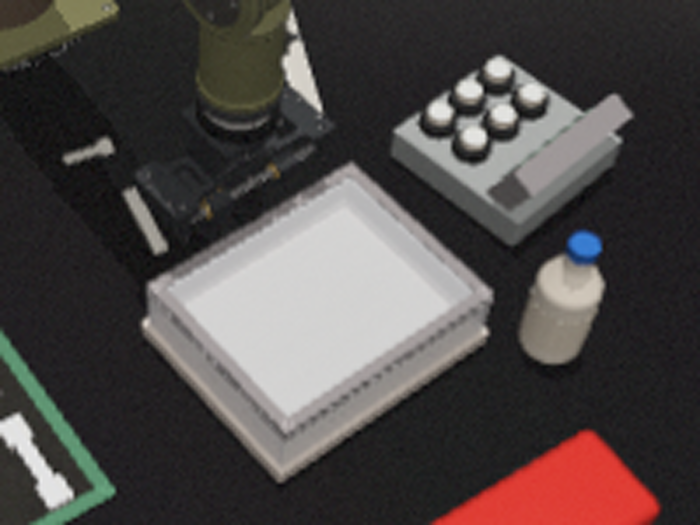

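The cover is shut: it lies flat in the picture and gives a 24 N reaction. I'll release it, rise and go over the console.

step_arm:
  motion:
    - {"dp": [0, 0, -4], "twist": [0, 0, 0], "hand": -1}
    - {"dp": [0, 0, -4], "twist": [0, 0, 0], "hand": 1}
    - {"dp": [0, 0, -4], "twist": [0, 0, 0], "hand": 1}
    - {"dp": [0, 0, -4], "twist": [0, 0, 0], "hand": 1}
    - {"dp": [0, 0, -4], "twist": [0, 0, 0], "hand": 1}

```text
clock: 7.4
tool_pos: [0.446, 0.0192, 0.0699]
eef_rot: [-0.044, 0.999, 0.0, -0.001]
contact_force: [0.8, -0.9, -0.6]
opening: 0.901
finger_force: 0.0
```

step_arm:
  motion:
    - {"dp": [0, 0, -30], "twist": [0, 0, 0], "hand": 1}
    - {"dp": [0, 0, -85], "twist": [0, 0, 0], "hand": 1}
    - {"dp": [0, 0, -140], "twist": [0, 0, 0], "hand": 1}
    - {"dp": [0, 0, -180], "twist": [0, 0, 0], "hand": 1}
    - {"dp": [0, 0, -180], "twist": [0, 0, 0], "hand": 1}

```text
clock: 8.02
tool_pos: [0.4478, 0.0192, 0.2525]
eef_rot: [-0.044, 0.999, 0.0, 0.003]
contact_force: [0.2, 1.0, -0.7]
opening: 0.998
finger_force: 0.0
```

```bash
python3 - <<'E'
from h import *
plan(([.45,.30,.25],.17))
d=snap("top","t3.png")
from h import *
w=snap("wrist")
for a in ("cover_tab","cover"): print(find("wrist",w,a))
H,W=w["depth"].shape; v,u=np.mgrid[0:H,0:W]
n=cv2.undistortPoints(np.stack([u,v],-1).reshape(-1,1,2).astype(float),K(w),np.array(w["D"])).reshape(H,W,2)
P=np.dstack([n,np.ones((H,W))])*w["depth"][...,None]; P=P@w["T"][:3,:3].T+w["T"][:3,3]
m=(P[...,0]>.42)&(P[...,0]<.49)&(P[...,1]>-.03)&(P[...,1]<.07)&(P[...,2]>.06)&(P[...,2]<.12)&(w["pixels"].max(2)<90)
q=P[m]; print("tab",len(q),np.round(np.median(q,0),4),np.round(q.min(0),4),np.round(q.max(0),4))
m=(P[...,0]>.48)&(P[...,0]<.66)&(P[...,1]>-.06)&(P[...,1]<.12)&(P[...,2]>.0)
q=P[m][:,2]; print(np.round(np.percentile(q,[5,25,50,75,95]),3))
E
```

```text
dp [-26.9, 279.5, 2.8] tw [0.0, 0.006, -0.082] rows 4.7
[(0.91, [0.535, 0.029, 0.078]), (0.65, [0.449, 0.275, 0.063])]
[(0.93, [0.54, 0.026, 0.079])]
tab 844 [0.4489 0.0211 0.0807] [ 0.4373 -0.0297  0.0647] [0.4817 0.0428 0.0854]
[0.068 0.076 0.077 0.077 0.079]
```

step_arm:
  motion:
    - {"dp": [-5, 50, 0], "twist": [0, 0, -0.02], "hand": 1}
    - {"dp": [-11, 105, 0], "twist": [0, 0, -0.04], "hand": -1}
    - {"dp": [-17, 165, 0], "twist": [0, 0, -0.06], "hand": -1}
    - {"dp": [-22, 225, 0], "twist": [0, 0, -0.082], "hand": -1}
    - {"dp": [-27, 279, 0], "twist": [0, 0, -0.082], "hand": -1}

```text
clock: 8.85
tool_pos: [0.4477, 0.3013, 0.2483]
eef_rot: [-0.086, 0.996, -0.001, -0.001]
contact_force: [1.2, -0.1, 0.4]
opening: 0.57
finger_force: 0.0
```

step_arm:
  motion:
    - {"dp": [0, 0, 0], "twist": [0, 0, 0], "hand": -1}
    - {"dp": [0, 0, 0], "twist": [0, 0, 0], "hand": -1}
    - {"dp": [0, 0, 0], "twist": [0, 0, 0], "hand": -1}

```text
clock: 9.22
tool_pos: [0.4489, 0.2972, 0.2495]
eef_rot: [-0.084, 0.996, -0.001, -0.001]
contact_force: [-0.2, -0.0, 0.2]
opening: 0.229
finger_force: 0.0
```

```bash
cat >> h.py <<'E'
def cloud(d):
    H,W=d["depth"].shape; v,u=np.mgrid[0:H,0:W]
    n=cv2.undistortPoints(np.stack([u,v],-1).reshape(-1,1,2).astype(float),K(d),np.array(d["D"])).reshape(H,W,2)
    P=np.dstack([n,np.ones((H,W))])*d["depth"][...,None]
    return P@d["T"][:3,:3].T+d["T"][:3,3]
E
python3 - <<'E'
from h import *
s=r.get_state(); print(np.round(s["tool_pos"],4),s["opening"])
w=snap("wrist","w4.png"); P=cloud(w)
m=((P[...,0]>.38)&(P[...,0]<.55)&(P[...,1]>.2)&(P[...,1]<.44)&(P[...,2]>.055)&(P[...,2]<.07)&(w["pixels"].min(2)>120)).astype(np.uint8)
k,l,st,c=cv2.connectedComponentsWithStats(m)
pts=[]
for i in range(1,k):
    if st[i,4]>60: print("key",st[i,:],np.round(c[i],1),np.round(px2w(w,*c[i],.062),4),np.round(np.median(P[l==i],0),4))
E
```

```text
[0.4489 0.2972 0.2495] 0.22949085592951887
key [287 168  21  22 355] [297.  178.7] [0.4472 0.2782 0.062 ] [0.4476 0.2782 0.0606]
key [326 168  22  22 365] [336.5 178.4] [0.4392 0.3231 0.062 ] [0.4395 0.3231 0.0606]
key [365 168  22  22 357] [375.3 178.4] [0.4316 0.3672 0.062 ] [0.432  0.3673 0.0608]
key [326 205  21  21 316] [335.6 215.1] [0.4841 0.3308 0.062 ] [0.4845 0.331  0.0607]
key [363 205  21  20 322] [372.8 214.7] [0.4761 0.3749 0.062 ] [0.4766 0.3752 0.0607]
key [288 207  21  19 300] [298.  215.7] [0.4925 0.2862 0.062 ] [0.4929 0.2862 0.0607]
```

View pics/w4.png

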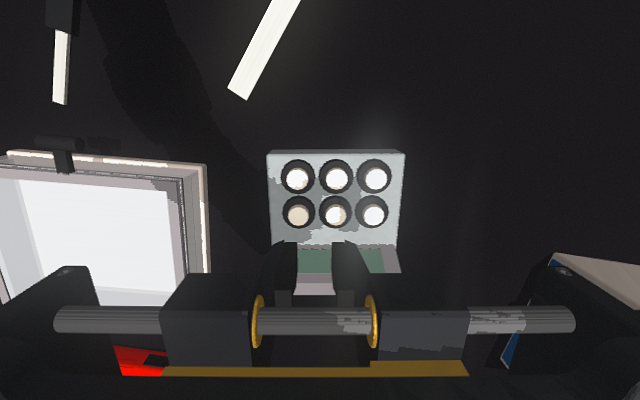

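```bash
python3 -c "
from h import *
plan(([.4765,.375,.11],.17),([.4765,.375,.077],.17))"
```

```text
dp [-40.1, 72.2, 139.6] tw [-0.001, -0.001, -0.003] rows 2.7
dp [0.0, 0.0, 33.0] tw [0.0, 0.0, -0.0] rows 0.6
```

step_arm:
  motion:
    - {"dp": [-14, 25, 30], "twist": [0, 0, 0], "hand": -1}
    - {"dp": [-28, 50, 60], "twist": [0, 0, 0], "hand": -1}
    - {"dp": [-40, 72, 100], "twist": [0, 0, 0], "hand": -1}
    - {"dp": [-40, 72, 140], "twist": [0, 0, 0], "hand": -1}
    - {"dp": [-40, 72, 140], "twist": [0, 0, 0], "hand": -1}

```text
clock: 9.9
tool_pos: [0.4747, 0.3746, 0.1076]
eef_rot: [-0.084, 0.996, -0.002, -0.003]
contact_force: [0.4, 0.4, -0.0]
opening: 0.005
finger_force: 0.0
```

step_arm:
  motion:
    - {"dp": [0, 0, 20], "twist": [0, 0, 0], "hand": -1}
    - {"dp": [0, 0, 27], "twist": [0, 0, 0], "hand": -1}
    - {"dp": [0, 0, 32], "twist": [0, 0, 0], "hand": -1}
    - {"dp": [0, 0, 32], "twist": [0, 0, 0], "hand": -1}

```text
clock: 10.4
tool_pos: [0.4763, 0.3766, 0.0789]
eef_rot: [-0.085, 0.996, -0.0, 0.0]
contact_force: [-0.9, -1.7, 3.8]
opening: 0.005
finger_force: 2.3
```

```bash
python3 -c "
from h import *
s=r.get_state(); print(np.round(s['tool_pos'],4),np.round(s['contact_force'],1),s['opening'])"
```

```text
[0.4763 0.3766 0.0789] [-0.9 -1.7  3.8] 0.0054376303612357155
```

step_arm:
  motion:
    - {"dp": [0, 0, 2], "twist": [0, 0, 0], "hand": -1}
    - {"dp": [0, 0, 3], "twist": [0, 0, 0], "hand": -1}
    - {"dp": [0, 0, 4], "twist": [0, 0, 0], "hand": -1}
    - {"dp": [0, 0, 4], "twist": [0, 0, 0], "hand": -1}

```text
clock: 10.9
tool_pos: [0.4764, 0.3766, 0.0781]
eef_rot: [-0.085, 0.996, -0.0, 0.001]
contact_force: [-5.7, -5.1, 27.7]
opening: 0.001
finger_force: 13.8
```

step_arm:
  motion:
    - {"dp": [0, 0, -10], "twist": [0, 0, 0], "hand": -1}
    - {"dp": [0, 0, -40], "twist": [0, 0, 0], "hand": -1}
    - {"dp": [0, 0, -80], "twist": [0, 0, 0], "hand": -1}
    - {"dp": [0, 0, -120], "twist": [0, 0, 0], "hand": -1}
    - {"dp": [0, 0, -120], "twist": [0, 0, 0], "hand": -1}

```text
clock: 11.52
tool_pos: [0.4778, 0.3788, 0.1978]
eef_rot: [-0.085, 0.996, 0.003, 0.003]
contact_force: [-0.7, -0.5, -0.1]
opening: 0.006
finger_force: 0.0
```

```bash
python3 -c "
from h import *
plan(([.448,.0205,.20],.088),([.448,.0205,.071],.088))"
```

```text
dp [90.0, -348.1, -4.4] tw [0.005, 0.007, 0.082] rows 6.0
dp [0.0, 0.0, 129.0] tw [0.0, 0.0, 0.0] rows 2.2
```

step_arm:
  motion:
    - {"dp": [13, -50, 0], "twist": [0, 0, 0.02], "hand": 1}
    - {"dp": [27, -105, 0], "twist": [0, 0, 0.04], "hand": 1}
    - {"dp": [42, -163, 0], "twist": [0, 0, 0.06], "hand": 1}
    - {"dp": [57, -220, 0], "twist": [0, 0, 0.08], "hand": 1}
    - {"dp": [71, -275, 0], "twist": [0, 0, 0.082], "hand": 1}

```text
clock: 12.15
tool_pos: [0.452, 0.0922, 0.1937]
eef_rot: [-0.044, 0.999, -0.0, -0.0]
contact_force: [0.3, -0.6, 0.3]
opening: 0.549
finger_force: 0.0
```

```bash
python3 -c "
from h import *
plan(([.448,.0205,.17],.088),([.448,.0205,.072],.088))"
```

```text
dp [10.3, -71.1, 23.7] tw [-0.0, -0.0, 0.0] rows 1.3
dp [0.0, 0.0, 98.0] tw [0.0, 0.0, 0.0] rows 1.6
```

step_arm:
  motion:
    - {"dp": [5, -35, 12], "twist": [0, 0, 0], "hand": 1}
    - {"dp": [10, -70, 24], "twist": [0, 0, 0], "hand": 1}
    - {"dp": [10, -70, 24], "twist": [0, 0, 0], "hand": 1}
    - {"dp": [10, -70, 24], "twist": [0, 0, 0], "hand": 1}

```text
clock: 12.65
tool_pos: [0.4489, 0.0244, 0.1699]
eef_rot: [-0.044, 0.999, 0.0, 0.0]
contact_force: [0.5, 0.9, 1.2]
opening: 0.991
finger_force: 0.0
```

```bash
python3 -c "
from h import *
print(r.get_state()['opening'])
plan(([.448,.0205,.072],.088))"
```

```text
0.9912539046269555
dp [1.3, -3.9, 97.9] tw [0.001, 0.0, 0.001] rows 1.6
```

step_arm:
  motion:
    - {"dp": [1, -4, 40], "twist": [0, 0, 0], "hand": 1}
    - {"dp": [1, -4, 75], "twist": [0, 0, 0], "hand": 1}
    - {"dp": [1, -4, 96], "twist": [0, 0, 0], "hand": 1}
    - {"dp": [1, -4, 96], "twist": [0, 0, 0], "hand": 1}
    - {"dp": [1, -4, 96], "twist": [0, 0, 0], "hand": -1}

```text
clock: 13.28
tool_pos: [0.4487, 0.0204, 0.0748]
eef_rot: [-0.045, 0.999, 0.0, 0.001]
contact_force: [-0.2, 0.5, -0.3]
opening: 0.909
finger_force: 0.0
```

step_arm:
  motion:
    - {"dp": [0, 0, 0], "twist": [0, 0, 0], "hand": -1}
    - {"dp": [0, 0, 0], "twist": [0, 0, 0], "hand": -1}
    - {"dp": [0, 0, 0], "twist": [0, 0, 0], "hand": -1}
    - {"dp": [0, 0, 0], "twist": [0, 0, 0], "hand": -1}
    - {"dp": [0, 0, 0], "twist": [0, 0, 0], "hand": -1}
  force: 25

```text
clock: 13.9
tool_pos: [0.4483, 0.0189, 0.0742]
eef_rot: [-0.044, 0.999, -0.0, 0.0]
contact_force: [0.9, -1.7, 1.6]
opening: 0.481
finger_force: 25.7
```

step_arm:
  motion:
    - {"dp": [-3, 0, -35], "twist": [0, 0, 0], "hand": -1}
    - {"dp": [-11, 0, -68], "twist": [0, 0, 0], "hand": -1}
    - {"dp": [-24, 0, -101], "twist": [0, 0, 0], "hand": -1}
    - {"dp": [-42, 0, -131], "twist": [0, 0, 0], "hand": -1}
    - {"dp": [-64, 0, -157], "twist": [0, 0, 0], "hand": -1}

```text
clock: 14.52
tool_pos: [0.5109, 0.0241, 0.2317]
eef_rot: [-0.044, 0.999, -0.001, -0.001]
contact_force: [5.4, -2.6, -9.7]
opening: 0.479
finger_force: 25.9
```

step_arm:
  motion:
    - {"dp": [-26, 0, -23], "twist": [0, 0, 0], "hand": -1}
    - {"dp": [-55, 0, -43], "twist": [0, 0, 0], "hand": -1}
    - {"dp": [-87, 0, -57], "twist": [0, 0, 0], "hand": -1}
    - {"dp": [-120, 0, -67], "twist": [0, 0, 0], "hand": -1}
    - {"dp": [-154, 0, -72], "twist": [0, 0, 0], "hand": -1}

```text
clock: 15.15
tool_pos: [0.6637, 0.0368, 0.3008]
eef_rot: [-0.044, 0.999, -0.001, -0.004]
contact_force: [-1.0, -2.8, -15.9]
opening: 0.48
finger_force: 25.0
```

step_arm:
  motion:
    - {"dp": [0, 0, 0], "twist": [0, 0, 0], "hand": -1}
    - {"dp": [0, 0, 0], "twist": [0, 0, 0], "hand": -1}
    - {"dp": [0, 0, 0], "twist": [0, 0, 0], "hand": -1}

```text
clock: 15.52
tool_pos: [0.6631, 0.0368, 0.3009]
eef_rot: [-0.044, 0.999, -0.001, -0.003]
contact_force: [1.0, -4.6, -15.8]
opening: 0.481
finger_force: 25.0
```

```bash
python3 - <<'E'
from h import *
s=r.get_state(); print(np.round(s["tool_pos"],4),np.round(s["contact_force"],1),s["opening"])
d=snap("scene"); im=d["pixels"][90:260,220:470]; cv2.imwrite("pics/s5.png",cv2.resize(np.ascontiguousarray(im[:,:,::-1]),None,fx=3,fy=3,interpolation=cv2.INTER_CUBIC))
E
```

```text
[0.6631 0.0368 0.3009] [  1.   -4.6 -15.8] 0.4808175315579296
```

View pics/s5.png

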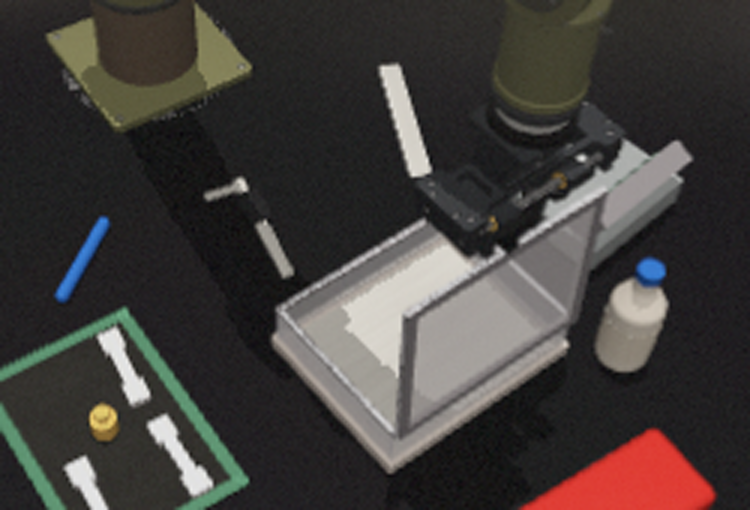

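The cover stands upright. Release it, rise and go to look at the mat.

step_arm:
  motion:
    - {"dp": [0, 0, 0], "twist": [0, 0, 0], "hand": 1}
    - {"dp": [0, 0, 0], "twist": [0, 0, 0], "hand": 1}
    - {"dp": [0, 0, 0], "twist": [0, 0, 0], "hand": 1}
    - {"dp": [0, 0, 0], "twist": [0, 0, 0], "hand": 1}
    - {"dp": [0, 0, -30], "twist": [0, 0, 0], "hand": 1}

```text
clock: 16.2
tool_pos: [0.6639, 0.0387, 0.3315]
eef_rot: [-0.044, 0.999, -0.0, -0.003]
contact_force: [0.3, -0.9, 0.8]
opening: 0.998
finger_force: 0.0
```

step_arm:
  motion:
    - {"dp": [0, 0, -50], "twist": [0, 0, 0], "hand": 1}
    - {"dp": [30, -30, -70], "twist": [0, 0, 0], "hand": 1}
    - {"dp": [70, -75, -70], "twist": [0, 0, 0], "hand": 1}
    - {"dp": [110, -120, -70], "twist": [0, 0, 0], "hand": 1}
    - {"dp": [150, -165, -70], "twist": [0, 0, 0], "hand": 1}

```text
clock: 16.82
tool_pos: [0.5293, -0.1403, 0.4036]
eef_rot: [-0.044, 0.999, -0.0, 0.001]
contact_force: [1.2, 0.0, -0.0]
opening: 0.997
finger_force: 0.0
```

step_arm:
  motion:
    - {"dp": [30, -45, 20], "twist": [0, 0, 0], "hand": 1}
    - {"dp": [60, -90, 40], "twist": [0, 0, 0], "hand": 1}
    - {"dp": [90, -135, 50], "twist": [0, 0, 0], "hand": 1}
    - {"dp": [90, -135, 50], "twist": [0, 0, 0], "hand": 1}
    - {"dp": [90, -135, 50], "twist": [0, 0, 0], "hand": 1}

```text
clock: 17.45
tool_pos: [0.4534, -0.2807, 0.3535]
eef_rot: [-0.044, 0.999, 0.0, 0.001]
contact_force: [0.1, 0.2, 0.4]
opening: 1.001
finger_force: 0.0
```

```bash
cat >> h.py <<'E'
def bars(w,box=(.3,.68,-.46,-.18),zr=(.004,.03)):
    """white bars in a picture: centre, heading of long axis (rad from world x), size"""
    P=cloud(w); px=w["pixels"].astype(int)
    m=((P[...,0]>box[0])&(P[...,0]<box[1])&(P[...,1]>box[2])&(P[...,1]<box[3])&(P[...,2]>zr[0])&(P[...,2]<zr[1])&(px.min(2)>110)&(px.max(2)-px.min(2)<50)).astype(np.uint8)
    k,l,st,c=cv2.connectedComponentsWithStats(m); out=[]
    for i in range(1,k):
        if st[i,4]<80: continue
        q=P[l==i]; (cx,cy),(a,b),_=rc=cv2.minAreaRect(q[:,:2].astype(np.float32))
        p=cv2.boxPoints(rc); e=[p[1]-p[0],p[2]-p[1]]; e=max(e,key=np.linalg.norm); h=np.arctan2(e[1],e[0]); h=(h+np.pi/2)%np.pi-np.pi/2
        out.append((round(cx,4),round(cy,4),round(h,3)))
        print("bar px",np.round(c[i]),"c",np.round([cx,cy],4),"hd %.3f"%h,"size",np.round([a,b],3),"z %.4f"%np.median(q[:,2]))
    return out
E
python3 - <<'E'
from h import *
s=r.get_state(); print(np.round(s["tool_pos"],4),s["opening"])
w=snap("wrist","w6.png"); bars(w); print(find("wrist",w,"weight"),find("wrist",w,"bar0"))
print(np.round(pose(),3).tolist())
E
```

```text
[ 0.4534 -0.2807  0.3535] 1.0012397709653806
bar px [326. 143.] c [ 0.4283 -0.2611] hd -0.107 size [0.024 0.1  ] z 0.0118
bar px [262. 211.] c [ 0.5592 -0.3642] hd -0.060 size [0.024 0.1  ] z 0.0116
bar px [317. 216.] c [ 0.5596 -0.2644] hd -0.002 size [0.024 0.1  ] z 0.0119
[(0.59, [0.482, -0.313, 0.028])] [(0.95, [0.554, -0.262, 0.013]), (0.92, [0.428, -0.264, 0.004]), (0.89, [0.557, -0.361, 0.013]), (0.84, [0.505, -0.491, 0.007]), (0.63, [0.364, -0.529, 0.008])]
[[-0.996, -0.091, 0.001, 0.454], [-0.091, 0.996, 0.0, -0.28], [-0.001, 0.0, -1.0, 0.354], [0.0, 0.0, 0.0, 1.0]]
```

View pics/w6.png

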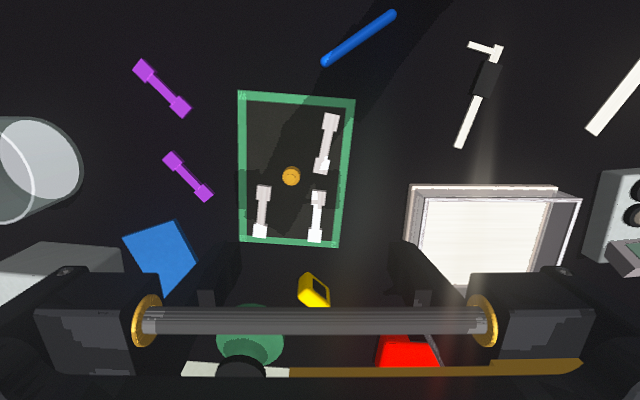

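The view confirms the choice. The white bars on the mat are at (326,143), (262,211) and (317,216). The purple look-alikes off the mat at (160,88) and (187,176) stay where they are. First I'll take bar A.

```bash
python3 -c "
from h import *
plan(([.5596,-.2644,.10],0),([.5596,-.2644,.027],0),([.5596,-.2644,.17],0),([.5667,.0923,.17],.088),([.5667,.0923,.047],.088))"
```

```text
dp [-106.2, 5.6, 253.7] tw [0.0, 0.001, 0.091] rows 4.6
dp [0.0, 0.0, 73.0] tw [0.0, 0.0, 0.0] rows 1.2
dp [0.0, 0.0, -143.0] tw [0.0, 0.0, 0.0] rows 2.4
dp [-7.1, 356.7, 0.0] tw [0.0, 0.0, -0.088] rows 5.9
dp [0.0, 0.0, 123.0] tw [0.0, 0.0, 0.0] rows 2.1
```

step_arm:
  motion:
    - {"dp": [-25, 2, 50], "twist": [0, 0, 0.03], "hand": 0.3}
    - {"dp": [-50, 3, 105], "twist": [0, 0, 0.06], "hand": 0.3}
    - {"dp": [-75, 4, 155], "twist": [0, 0, 0.091], "hand": 0.3}
    - {"dp": [-106, 6, 200], "twist": [0, 0, 0.091], "hand": 0.3}
    - {"dp": [-106, 6, 230], "twist": [0, 0, 0.091], "hand": 0.3}

```text
clock: 18.23
tool_pos: [0.561, -0.2625, 0.1209]
eef_rot: [-0.001, 1.0, 0.001, 0.001]
contact_force: [0.5, -0.7, 0.8]
opening: 0.65
finger_force: 0.0
```

step_arm:
  motion:
    - {"dp": [0, 0, 20], "twist": [0, 0, 0], "hand": 0.3}
    - {"dp": [0, 0, 20], "twist": [0, 0, 0], "hand": 0.3}
    - {"dp": [0, 0, 20], "twist": [0, 0, 0], "hand": 0.3}

```text
clock: 18.6
tool_pos: [0.5588, -0.2656, 0.1041]
eef_rot: [0.001, 1.0, -0.0, 0.001]
contact_force: [0.6, -0.3, 0.4]
opening: 0.652
finger_force: 0.0
```

```bash
python3 - <<'E'
from h import *
plan(([.5596,-.2644,.027],0)); print(r.get_state()["opening"])
w=snap("wrist"); bars(w)
E
```

```text
dp [-0.6, 1.2, 77.1] tw [-0.0, 0.002, -0.002] rows 1.3
0.6518010879126384
bar px [314.  62.] c [ 0.4414 -0.2634] hd -0.109 size [0.024 0.074] z 0.0118
bar px [193. 207.] c [ 0.5597 -0.3653] hd -0.060 size [0.025 0.101] z 0.0116
bar px [313. 207.] c [ 0.5597 -0.2656] hd 0.002 size [0.1   0.024] z 0.0118
```

step_arm:
  motion:
    - {"dp": [0, 0, 30], "twist": [0, 0, 0], "hand": 0.3}
    - {"dp": [0, 0, 60], "twist": [0, 0, 0], "hand": 0.3}
    - {"dp": [0, 0, 76], "twist": [0, 0, 0], "hand": 0.3}
    - {"dp": [0, 0, 76], "twist": [0, 0, 0], "hand": 0.3}
    - {"dp": [0, 0, 76], "twist": [0, 0, 0], "hand": -1}
  force: 30

```text
clock: 19.27
tool_pos: [0.5584, -0.2663, 0.0281]
eef_rot: [0.001, 1.0, -0.0, 0.001]
contact_force: [-1.4, -1.0, 1.4]
opening: 0.563
finger_force: 0.0
```

step_arm:
  motion:
    - {"dp": [0, 0, 0], "twist": [0, 0, 0], "hand": -1}
    - {"dp": [0, 0, 0], "twist": [0, 0, 0], "hand": -1}
    - {"dp": [0, 0, 0], "twist": [0, 0, 0], "hand": -1}
    - {"dp": [0, 0, 0], "twist": [0, 0, 0], "hand": -1}
    - {"dp": [0, 0, 0], "twist": [0, 0, 0], "hand": -1}

```text
clock: 19.9
tool_pos: [0.5578, -0.2661, 0.0272]
eef_rot: [0.001, 1.0, -0.0, 0.0]
contact_force: [0.7, -0.7, 0.1]
opening: 0.152
finger_force: 30.0
```

step_arm:
  motion:
    - {"dp": [0, 0, -40], "twist": [0, 0, 0], "hand": -1}
    - {"dp": [0, 0, -90], "twist": [0, 0, 0], "hand": -1}
    - {"dp": [0, 0, -143], "twist": [0, 0, 0], "hand": -1}
    - {"dp": [0, 0, -143], "twist": [0, 0, 0], "hand": -1}

```text
clock: 20.4
tool_pos: [0.5603, -0.2672, 0.1743]
eef_rot: [0.002, 1.0, -0.002, 0.004]
contact_force: [0.8, -0.4, -1.0]
opening: 0.156
finger_force: 30.0
```

```bash
python3 -c "
from h import *
s=r.get_state(); print(s['opening']*88,s['finger_force'])
plan(([.5667,.0923,.17],.088),([.5667,.0923,.047],.088))"
```

```text
13.69722536957838 29.99984085559845
dp [-5.3, 359.5, 3.2] tw [-0.004, 0.008, -0.091] rows 6.0
dp [0.0, 0.0, 123.0] tw [0.0, 0.0, 0.0] rows 2.1
```

Bar A is held, with the opening at 14 mm. Next is the balance.

step_arm:
  motion:
    - {"dp": [0, 50, 0], "twist": [0, 0, -0.02], "hand": -1}
    - {"dp": [-1, 105, 0], "twist": [0, 0, -0.04], "hand": -1}
    - {"dp": [-2, 160, 0], "twist": [0, 0, -0.06], "hand": -1}
    - {"dp": [-3, 215, 0], "twist": [0, 0, -0.091], "hand": -1}
    - {"dp": [-4, 270, 0], "twist": [0, 0, -0.091], "hand": -1}

```text
clock: 21.02
tool_pos: [0.5615, 0.0056, 0.1688]
eef_rot: [-0.044, 0.999, 0.0, -0.001]
contact_force: [1.0, 0.6, -0.5]
opening: 0.156
finger_force: 30.0
```

step_arm:
  motion:
    - {"dp": [0, 40, 0], "twist": [0, 0, 0], "hand": -1}
    - {"dp": [6, 88, 0], "twist": [0, 0, 0], "hand": -1}
    - {"dp": [6, 88, 0], "twist": [0, 0, 0], "hand": -1}
    - {"dp": [6, 88, 0], "twist": [0, 0, 0], "hand": -1}

```text
clock: 21.52
tool_pos: [0.5482, 0.0902, 0.1692]
eef_rot: [-0.044, 0.999, -0.001, -0.001]
contact_force: [0.6, 0.1, -0.3]
opening: 0.15
finger_force: 30.0
```

```bash
python3 -c "
from h import *
s=r.get_state(); print(s['opening']*88,s['finger_force'])
plan(([.5667,.0923,.17],.088),([.5667,.0923,.047],.088))"
```

```text
13.231804946826854 29.999640583992004
dp [-18.6, 0.5, -0.8] tw [-0.001, -0.002, 0.0] rows 0.3
dp [0.0, 0.0, 123.0] tw [0.0, 0.0, 0.0] rows 2.1
```

step_arm:
  motion:
    - {"dp": [-19, 0, 20], "twist": [0, 0, 0], "hand": -1}
    - {"dp": [-19, 0, 65], "twist": [0, 0, 0], "hand": -1}
    - {"dp": [-19, 0, 105], "twist": [0, 0, 0], "hand": -1}
    - {"dp": [-19, 0, 122], "twist": [0, 0, 0], "hand": -1}
    - {"dp": [-19, 0, 122], "twist": [0, 0, 0], "hand": -1}

```text
clock: 22.15
tool_pos: [0.5673, 0.0914, 0.0473]
eef_rot: [-0.043, 0.999, -0.0, -0.001]
contact_force: [0.2, 0.5, -0.1]
opening: 0.157
finger_force: 30.0
```

```bash
python3 -c "
from h import *
s=r.get_state(); print(s['opening']*88,s['finger_force'],np.round(s['contact_force'],1),np.round(s['tool_pos'],4))"
```

```text
13.8012391932672 29.99981939792633 [ 0.2  0.5 -0.1] [0.5673 0.0914 0.0473]
```

step_arm:
  motion:
    - {"dp": [0, 0, 2], "twist": [0, 0, 0], "hand": -1}
    - {"dp": [0, 0, 2], "twist": [0, 0, 0], "hand": -0.1}
    - {"dp": [0, 0, 2], "twist": [0, 0, 0], "hand": -0.1}
    - {"dp": [0, 0, 2], "twist": [0, 0, 0], "hand": -0.1}
    - {"dp": [0, 0, 2], "twist": [0, 0, 0], "hand": -0.1}

```text
clock: 22.78
tool_pos: [0.5678, 0.0928, 0.0464]
eef_rot: [-0.044, 0.999, 0.0, 0.0]
contact_force: [0.6, -0.8, 1.0]
opening: 0.451
finger_force: 0.0
```

step_arm:
  motion:
    - {"dp": [0, 0, -30], "twist": [0, 0, 0], "hand": -0.1}
    - {"dp": [0, 0, -85], "twist": [0, 0, 0], "hand": -0.1}
    - {"dp": [0, 0, -140], "twist": [0, 0, 0], "hand": -0.1}
    - {"dp": [0, 0, -140], "twist": [0, 0, 0], "hand": 0.3}

```text
clock: 23.28
tool_pos: [0.5704, 0.0932, 0.1903]
eef_rot: [-0.044, 0.999, 0.001, 0.004]
contact_force: [0.5, 0.2, 0.3]
opening: 0.54
finger_force: 0.0
```

```bash
python3 - <<'E'
from h import *
w=snap("wrist"); print("pan"); bars(w,(.47,.67,-.09,.16),(.024,.05))
t=snap("top"); print("top mat"); bars(t)
plan(([.5592,-.3642,.19],-.06))
E
```

```text
pan
bar px [369. 165.] c [0.5512 0.1491] hd 0.087 size [0.156 0.002] z 0.0379
bar px [314. 184.] c [0.5703 0.0949] hd 0.091 size [0.1   0.023] z 0.0288
bar px [149. 214.] c [ 0.6171 -0.0856] hd 0.082 size [0.106 0.002] z 0.0275
bar px [321. 266.] c [0.667  0.1097] hd -1.487 size [0.002 0.079] z 0.0278
top mat
bar px [411. 192.] c [ 0.5592 -0.3682] hd -0.079 size [0.026 0.101] z 0.0124
bar px [383. 229.] c [ 0.4284 -0.2651] hd -0.118 size [0.028 0.102] z 0.0131
dp [48.6, -454.4, -3.8] tw [0.0, 0.0, 0.148] rows 7.6
```

step_arm:
  motion:
    - {"dp": [5, -50, 0], "twist": [0, 0, 0.03], "hand": 0.3}
    - {"dp": [11, -105, 0], "twist": [0, 0, 0.06], "hand": 0.3}
    - {"dp": [17, -160, 0], "twist": [0, 0, 0.09], "hand": 0.3}
    - {"dp": [23, -215, 0], "twist": [0, 0, 0.12], "hand": 0.3}
    - {"dp": [29, -270, 0], "twist": [0, 0, 0.148], "hand": 0.3}

```text
clock: 24.0
tool_pos: [0.5612, -0.1801, 0.1839]
eef_rot: [0.03, 1.0, 0.001, -0.002]
contact_force: [0.9, 0.3, -0.3]
opening: 0.651
finger_force: 0.0
```

```bash
python3 -c "
from h import *
plan(([.5592,-.3645,.12],-.06))"
```

```text
dp [-9.4, -184.3, 63.7] tw [0.001, -0.004, -0.0] rows 3.3
```

step_arm:
  motion:
    - {"dp": [-2, -55, 10], "twist": [0, 0, 0], "hand": 0.3}
    - {"dp": [-5, -110, 30], "twist": [0, 0, 0], "hand": 0.3}
    - {"dp": [-8, -165, 50], "twist": [0, 0, 0], "hand": 0.3}
    - {"dp": [-9, -184, 64], "twist": [0, 0, 0], "hand": 0.3}
    - {"dp": [-9, -184, 64], "twist": [0, 0, 0], "hand": 0.3}

```text
clock: 24.62
tool_pos: [0.5585, -0.363, 0.1191]
eef_rot: [0.031, 1.0, 0.001, -0.002]
contact_force: [0.7, 1.0, -0.0]
opening: 0.653
finger_force: 0.0
```

step_arm:
  motion:
    - {"dp": [0, 0, 0], "twist": [0, 0, 0], "hand": 0.3}
    - {"dp": [0, 0, 0], "twist": [0, 0, 0], "hand": 0.3}

```text
clock: 24.88
tool_pos: [0.5619, -0.3604, 0.1228]
eef_rot: [0.028, 1.0, 0.001, 0.001]
contact_force: [0.7, -0.2, 0.4]
opening: 0.647
finger_force: 0.0
```

```bash
python3 - <<'E'
from h import *
w=snap("wrist"); b=bars(w)
b=min(b,key=lambda b:np.hypot(b[0]-.559,b[1]+.3645))
plan(([b[0],b[1],.027],b[2]))
E
```

```text
bar px [428.  55.] c [ 0.4432 -0.2642] hd -0.094 size [0.025 0.071] z 0.0119
bar px [307. 197.] c [ 0.5595 -0.3647] hd -0.058 size [0.024 0.1  ] z 0.0118
dp [2.1, -4.0, 95.9] tw [0.001, 0.001, 0.001] rows 1.6
```

step_arm:
  motion:
    - {"dp": [2, -4, 40], "twist": [0, 0, 0], "hand": 0.3}
    - {"dp": [2, -4, 80], "twist": [0, 0, 0], "hand": 0.3}
    - {"dp": [2, -4, 95], "twist": [0, 0, 0], "hand": 0.3}
    - {"dp": [2, -4, 95], "twist": [0, 0, 0], "hand": 0.3}
    - {"dp": [2, -4, 95], "twist": [0, 0, 0], "hand": -1}
  force: 30

```text
clock: 25.55
tool_pos: [0.5594, -0.3669, 0.0283]
eef_rot: [0.03, 1.0, -0.0, 0.001]
contact_force: [0.6, -1.2, -0.7]
opening: 0.561
finger_force: 0.0
```

step_arm:
  motion:
    - {"dp": [0, 0, 0], "twist": [0, 0, 0], "hand": -1}
    - {"dp": [0, 0, 0], "twist": [0, 0, 0], "hand": -1}
    - {"dp": [0, 0, 0], "twist": [0, 0, 0], "hand": -1}
    - {"dp": [0, 0, 0], "twist": [0, 0, 0], "hand": -1}
    - {"dp": [0, 0, 0], "twist": [0, 0, 0], "hand": -1}

```text
clock: 26.18
tool_pos: [0.5583, -0.3669, 0.0272]
eef_rot: [0.03, 1.0, 0.0, -0.0]
contact_force: [-1.0, 0.4, 0.7]
opening: 0.159
finger_force: 30.0
```

step_arm:
  motion:
    - {"dp": [0, 0, -40], "twist": [0, 0, 0], "hand": -1}
    - {"dp": [0, 0, -90], "twist": [0, 0, 0], "hand": -1}
    - {"dp": [0, 0, -143], "twist": [0, 0, 0], "hand": -1}
    - {"dp": [0, 0, -143], "twist": [0, 0, 0], "hand": -1}

```text
clock: 26.68
tool_pos: [0.5609, -0.3685, 0.1748]
eef_rot: [0.03, 1.0, -0.002, 0.004]
contact_force: [0.4, 0.1, -1.4]
opening: 0.153
finger_force: 30.0
```

```bash
python3 -c "
from h import *
s=r.get_state(); print(s['opening']*88,s['finger_force'])
plan(([.572,.0326,.17],.088))"
```

```text
13.466346211911127 29.999201595783234
dp [13.1, 401.1, 3.0] tw [-0.005, 0.008, -0.148] rows 6.7
```

step_arm:
  motion:
    - {"dp": [1, 50, 0], "twist": [0, 0, -0.03], "hand": -1}
    - {"dp": [3, 105, 0], "twist": [0, 0, -0.06], "hand": -1}
    - {"dp": [5, 160, 0], "twist": [0, 0, -0.1], "hand": -1}
    - {"dp": [7, 215, 0], "twist": [0, 0, -0.148], "hand": -1}
    - {"dp": [9, 270, 0], "twist": [0, 0, -0.148], "hand": -1}

```text
clock: 27.3
tool_pos: [0.5645, -0.095, 0.1689]
eef_rot: [-0.044, 0.999, 0.0, -0.001]
contact_force: [0.6, 0.4, -0.1]
opening: 0.149
finger_force: 30.0
```

step_arm:
  motion:
    - {"dp": [-8, 45, 0], "twist": [0, 0, 0], "hand": -1}
    - {"dp": [-15, 90, 0], "twist": [0, 0, 0], "hand": -1}
    - {"dp": [-15, 130, 0], "twist": [0, 0, 0], "hand": -1}
    - {"dp": [-15, 130, 0], "twist": [0, 0, 0], "hand": -1}
    - {"dp": [-15, 130, 0], "twist": [0, 0, 0], "hand": -1}

```text
clock: 27.92
tool_pos: [0.5684, 0.033, 0.1692]
eef_rot: [-0.044, 0.999, -0.001, -0.001]
contact_force: [-0.4, 0.1, -0.7]
opening: 0.155
finger_force: 30.0
```

```bash
python3 -c "
from h import *
s=r.get_state(); print(s['opening']*88,s['finger_force'])
plan(([.572,.0326,.045],.088))"
```

```text
13.656892071497158 29.9990451335907
dp [-3.8, -0.6, 124.2] tw [-0.001, -0.002, -0.0] rows 2.1
```

step_arm:
  motion:
    - {"dp": [-4, 0, 20], "twist": [0, 0, 0], "hand": -1}
    - {"dp": [-4, 0, 65], "twist": [0, 0, 0], "hand": -1}
    - {"dp": [-4, 0, 105], "twist": [0, 0, 0], "hand": -1}
    - {"dp": [-4, 0, 124], "twist": [0, 0, 0], "hand": -1}
    - {"dp": [-4, 0, 124], "twist": [0, 0, 0], "hand": -1}

```text
clock: 28.55
tool_pos: [0.5726, 0.0333, 0.0448]
eef_rot: [-0.043, 0.999, -0.0, -0.001]
contact_force: [-0.7, -0.1, -0.7]
opening: 0.153
finger_force: 30.0
```

step_arm:
  motion:
    - {"dp": [0, 0, 0], "twist": [0, 0, 0], "hand": -1}
    - {"dp": [0, 0, 0], "twist": [0, 0, 0], "hand": -0.1}
    - {"dp": [0, 0, 0], "twist": [0, 0, 0], "hand": -0.1}
    - {"dp": [0, 0, 0], "twist": [0, 0, 0], "hand": -0.1}
    - {"dp": [0, 0, 0], "twist": [0, 0, 0], "hand": -0.1}

```text
clock: 29.18
tool_pos: [0.5731, 0.0344, 0.0463]
eef_rot: [-0.044, 0.999, 0.0, 0.0]
contact_force: [-0.4, -0.1, -0.0]
opening: 0.451
finger_force: 0.0
```

step_arm:
  motion:
    - {"dp": [0, 0, -30], "twist": [0, 0, 0], "hand": -0.1}
    - {"dp": [0, 0, -85], "twist": [0, 0, 0], "hand": -0.1}
    - {"dp": [0, 0, -140], "twist": [0, 0, 0], "hand": -0.1}
    - {"dp": [0, 0, -140], "twist": [0, 0, 0], "hand": 0.3}

```text
clock: 29.68
tool_pos: [0.5757, 0.0345, 0.1903]
eef_rot: [-0.044, 0.999, 0.0, 0.004]
contact_force: [-0.5, -0.9, -0.3]
opening: 0.539
finger_force: 0.0
```

```bash
python3 - <<'E'
from h import *
w=snap("wrist"); print("pan"); bars(w,(.49,.66,-.075,.14),(.024,.05))
t=snap("top"); print("top mat"); bars(t)
plan(([.4283,-.2625,.19],-.107))
E
```

```text
pan
bar px [314. 182.] c [0.5742 0.0363] hd 0.086 size [0.1   0.024] z 0.0288
bar px [368. 183.] c [0.5705 0.094 ] hd 0.090 size [0.1   0.025] z 0.0289
top mat
bar px [383. 229.] c [ 0.4281 -0.2651] hd -0.114 size [0.027 0.1  ] z 0.0130
dp [170.1, -283.0, -3.8] tw [0.0, 0.0, 0.195] rows 5.5
```

Two bars now lie flat on the pan. Next is the third.

step_arm:
  motion:
    - {"dp": [28, -48, 0], "twist": [0, 0, 0.05], "hand": 0.3}
    - {"dp": [57, -95, 0], "twist": [0, 0, 0.1], "hand": 0.3}
    - {"dp": [87, -145, 0], "twist": [0, 0, 0.15], "hand": 0.3}
    - {"dp": [117, -195, 0], "twist": [0, 0, 0.195], "hand": 0.3}
    - {"dp": [147, -245, 0], "twist": [0, 0, 0.195], "hand": 0.3}

```text
clock: 30.4
tool_pos: [0.4462, -0.2236, 0.1844]
eef_rot: [0.053, 0.999, 0.001, -0.002]
contact_force: [2.0, -0.5, 0.2]
opening: 0.647
finger_force: 0.0
```

```bash
python3 -c "
from h import *
plan(([.4283,-.2625,.12],-.107))"
```

```text
dp [13.4, -40.6, 64.4] tw [0.001, -0.003, 0.0] rows 1.3
```

step_arm:
  motion:
    - {"dp": [10, -30, 25], "twist": [0, 0, 0], "hand": 0.3}
    - {"dp": [13, -40, 64], "twist": [0, 0, 0], "hand": 0.3}
    - {"dp": [13, -40, 64], "twist": [0, 0, 0], "hand": 0.3}
    - {"dp": [13, -40, 64], "twist": [0, 0, 0], "hand": 0.3}

```text
clock: 30.9
tool_pos: [0.4311, -0.26, 0.122]
eef_rot: [0.053, 0.999, 0.001, -0.0]
contact_force: [0.7, 0.3, -0.2]
opening: 0.648
finger_force: 0.0
```

```bash
python3 - <<'E'
from h import *
w=snap("wrist"); b=bars(w)
b=min(b,key=lambda b:np.hypot(b[0]-.428,b[1]+.2625))
plan(([b[0],b[1],.027],b[2]))
E
```

```text
bar px [310. 197.] c [ 0.4283 -0.2616] hd -0.109 size [0.024 0.1  ] z 0.0118
dp [3.3, -1.9, 95.6] tw [0.001, 0.001, 0.004] rows 1.6
```

step_arm:
  motion:
    - {"dp": [3, -2, 40], "twist": [0, 0, 0], "hand": 0.3}
    - {"dp": [3, -2, 80], "twist": [0, 0, 0], "hand": 0.3}
    - {"dp": [3, -2, 95], "twist": [0, 0, 0], "hand": 0.3}
    - {"dp": [3, -2, 95], "twist": [0, 0, 0], "hand": 0.3}
    - {"dp": [3, -2, 95], "twist": [0, 0, 0], "hand": -1}
  force: 30

```text
clock: 31.58
tool_pos: [0.4286, -0.2628, 0.0283]
eef_rot: [0.053, 0.999, -0.0, 0.001]
contact_force: [0.3, -0.9, -0.3]
opening: 0.562
finger_force: 0.0
```

step_arm:
  motion:
    - {"dp": [0, 0, 0], "twist": [0, 0, 0], "hand": -1}
    - {"dp": [0, 0, 0], "twist": [0, 0, 0], "hand": -1}
    - {"dp": [0, 0, 0], "twist": [0, 0, 0], "hand": -1}
    - {"dp": [0, 0, 0], "twist": [0, 0, 0], "hand": -1}
    - {"dp": [0, 0, 0], "twist": [0, 0, 0], "hand": -1}

```text
clock: 32.2
tool_pos: [0.4278, -0.2628, 0.0272]
eef_rot: [0.053, 0.999, -0.0, 0.0]
contact_force: [0.2, 0.6, 3.0]
opening: 0.153
finger_force: 30.0
```

step_arm:
  motion:
    - {"dp": [0, 0, -40], "twist": [0, 0, 0], "hand": -1}
    - {"dp": [0, 0, -90], "twist": [0, 0, 0], "hand": -1}
    - {"dp": [0, 0, -143], "twist": [0, 0, 0], "hand": -1}
    - {"dp": [0, 0, -143], "twist": [0, 0, 0], "hand": -1}

```text
clock: 32.7
tool_pos: [0.4295, -0.2637, 0.1732]
eef_rot: [0.054, 0.999, -0.001, 0.003]
contact_force: [-0.2, -0.0, -1.3]
opening: 0.155
finger_force: 30.0
```

```bash
python3 -c "
from h import *
s=r.get_state(); print(s['opening']*88,s['finger_force'])
plan(([.578,-.0265,.17],.088))"
```

```text
13.64025161788277 29.999772906303406
dp [-122.3, 251.8, 3.4] tw [-0.003, 0.006, -0.195] rows 4.7
```

step_arm:
  motion:
    - {"dp": [-22, 45, 0], "twist": [0, 0, -0.04], "hand": -1}
    - {"dp": [-46, 95, 0], "twist": [0, 0, -0.08], "hand": -1}
    - {"dp": [-71, 147, 0], "twist": [0, 0, -0.13], "hand": -1}
    - {"dp": [-97, 200, 0], "twist": [0, 0, -0.195], "hand": -1}
    - {"dp": [-122, 250, 0], "twist": [0, 0, -0.195], "hand": -1}

```text
clock: 33.33
tool_pos: [0.5756, -0.0252, 0.1683]
eef_rot: [-0.045, 0.999, 0.0, -0.001]
contact_force: [0.6, -0.4, -1.3]
opening: 0.157
finger_force: 30.0
```

step_arm:
  motion:
    - {"dp": [0, 0, 0], "twist": [0, 0, 0], "hand": -1}
    - {"dp": [0, 0, 0], "twist": [0, 0, 0], "hand": -1}
    - {"dp": [0, 0, 0], "twist": [0, 0, 0], "hand": -1}

```text
clock: 33.7
tool_pos: [0.5744, -0.0292, 0.1694]
eef_rot: [-0.043, 0.999, -0.001, -0.001]
contact_force: [-0.4, -0.5, -0.3]
opening: 0.151
finger_force: 30.0
```

```bash
python3 -c "
from h import *
s=r.get_state(); print(s['opening']*88,s['finger_force'])
plan(([.578,-.0265,.045],.088))"
```

```text
13.303855224024502 29.99973177909851
dp [-4.1, 2.5, 124.4] tw [-0.001, -0.002, -0.003] rows 2.1
```

step_arm:
  motion:
    - {"dp": [-4, 2, 20], "twist": [0, 0, 0], "hand": -1}
    - {"dp": [-4, 2, 65], "twist": [0, 0, 0], "hand": -1}
    - {"dp": [-4, 2, 105], "twist": [0, 0, 0], "hand": -1}
    - {"dp": [-4, 2, 124], "twist": [0, 0, 0], "hand": -1}
    - {"dp": [-4, 2, 124], "twist": [0, 0, 0], "hand": -1}

```text
clock: 34.33
tool_pos: [0.579, -0.0251, 0.0448]
eef_rot: [-0.044, 0.999, 0.0, -0.001]
contact_force: [-0.5, -0.1, -1.1]
opening: 0.151
finger_force: 30.0
```

step_arm:
  motion:
    - {"dp": [0, 0, 0], "twist": [0, 0, 0], "hand": -1}
    - {"dp": [0, 0, 0], "twist": [0, 0, 0], "hand": -0.1}
    - {"dp": [0, 0, 0], "twist": [0, 0, 0], "hand": -0.1}
    - {"dp": [0, 0, 0], "twist": [0, 0, 0], "hand": -0.1}
    - {"dp": [0, 0, 0], "twist": [0, 0, 0], "hand": -0.1}

```text
clock: 34.95
tool_pos: [0.5796, -0.0247, 0.0463]
eef_rot: [-0.044, 0.999, 0.0, 0.0]
contact_force: [-0.1, -0.6, -0.1]
opening: 0.452
finger_force: 0.0
```

step_arm:
  motion:
    - {"dp": [0, 0, -30], "twist": [0, 0, 0], "hand": -0.1}
    - {"dp": [0, 0, -85], "twist": [0, 0, 0], "hand": -0.1}
    - {"dp": [0, 0, -140], "twist": [0, 0, 0], "hand": -0.1}
    - {"dp": [30, 20, -195], "twist": [0, 0, 0], "hand": 1}
    - {"dp": [30, 20, -230], "twist": [0, 0, 0], "hand": 1}

```text
clock: 35.58
tool_pos: [0.5461, -0.0062, 0.2784]
eef_rot: [-0.045, 0.999, 0.0, -0.0]
contact_force: [1.3, 0.8, -0.1]
opening: 0.651
finger_force: 0.0
```

step_arm:
  motion:
    - {"dp": [0, 0, 0], "twist": [0, 0, 0], "hand": 1}
    - {"dp": [0, 0, 0], "twist": [0, 0, 0], "hand": 1}

```text
clock: 35.83
tool_pos: [0.5474, -0.0076, 0.2754]
eef_rot: [-0.044, 0.999, -0.0, -0.001]
contact_force: [0.0, -0.4, 0.6]
opening: 0.879
finger_force: 0.0
```

```bash
python3 - <<'E'
from h import *
w=snap("wrist","w7.png"); print("pan"); bars(w,(.49,.66,-.075,.14),(.024,.05))
t=snap("top"); print("top mat"); bars(t)
P=cloud(w); m=(P[...,0]>.6)&(P[...,0]<.7)&(P[...,1]>-.03)&(P[...,1]<.1)&(P[...,2]>.28)&(P[...,2]<.34)&(w["pixels"].max(2)<90)
q=P[m]; print("tab",len(q),np.round(np.median(q,0),4),np.round(q.min(0),4),np.round(q.max(0),4))
print(np.round(pose()[:3,3],4)); plan(([.663,.0375,.37],.088),([.663,.0375,.301],.088))
E
```

```text
pan
bar px [343. 190.] c [0.5736 0.0366] hd 0.084 size [0.1   0.024] z 0.0288
bar px [300. 191.] c [ 0.5805 -0.0231] hd 0.081 size [0.1   0.023] z 0.0287
bar px [383. 191.] c [0.5704 0.0937] hd 0.085 size [0.1   0.025] z 0.0289
top mat
  return _methods._mean(a, axis=axis, dtype=dtype,
  ret = um.true_divide(
Traceback (most recent call last):
ValueError: zero-size array to reduction operation minimum which has no identity
```

View pics/w7.png

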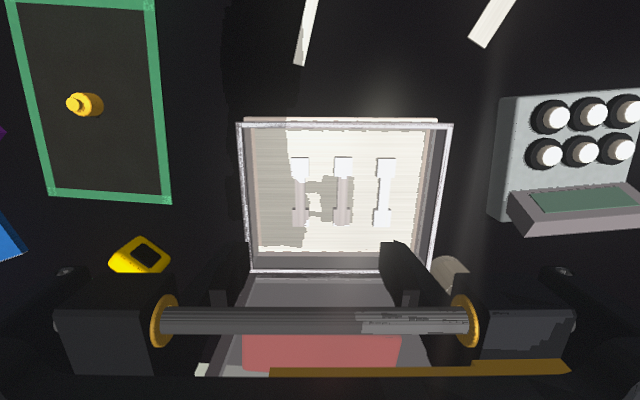

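All three bars lie flat on the pan, at (300,191), (343,190) and (383,191), and the mat holds only the weight. Now I'll return to the tab to shut the cover.

step_arm:
  motion:
    - {"dp": [0, 0, -50], "twist": [0, 0, 0], "hand": 1}
    - {"dp": [0, 0, -97], "twist": [0, 0, 0], "hand": 1}
    - {"dp": [-30, 10, -97], "twist": [0, 0, 0], "hand": 1}
    - {"dp": [-75, 25, -97], "twist": [0, 0, 0], "hand": 1}
    - {"dp": [-119, 34, -97], "twist": [0, 0, 0], "hand": 1}

```text
clock: 36.55
tool_pos: [0.6643, 0.0377, 0.3715]
eef_rot: [-0.044, 0.999, 0.0, -0.001]
contact_force: [0.4, -0.5, -0.5]
opening: 1.002
finger_force: 0.0
```

step_arm:
  motion:
    - {"dp": [0, 0, 0], "twist": [0, 0, 0], "hand": 1}
    - {"dp": [0, 0, 0], "twist": [0, 0, 0], "hand": 1}

```text
clock: 36.8
tool_pos: [0.6626, 0.0363, 0.3715]
eef_rot: [-0.044, 0.999, -0.0, -0.002]
contact_force: [-0.2, -0.0, -0.2]
opening: 0.999
finger_force: 0.0
```

```bash
python3 - <<'E'
from h import *
plan(([.664,.038,.301],.088))
t=snap("scene"); print(find("scene",t,"cover"),find("scene",t,"cover_tab"))
im=t["pixels"][90:260,250:470]; cv2.imwrite("pics/s8.png",cv2.resize(np.ascontiguousarray(im[:,:,::-1]),None,fx=3,fy=3))
E
```

```text
dp [-1.8, 1.6, 70.5] tw [-0.0, -0.003, -0.0] rows 1.2
[(0.9, [0.68, 0.031, 0.188])] [(0.64, [0.677, 0.031, 0.186]), (0.25, [0.715, 0.205, 0.09])]
```

View pics/s8.png

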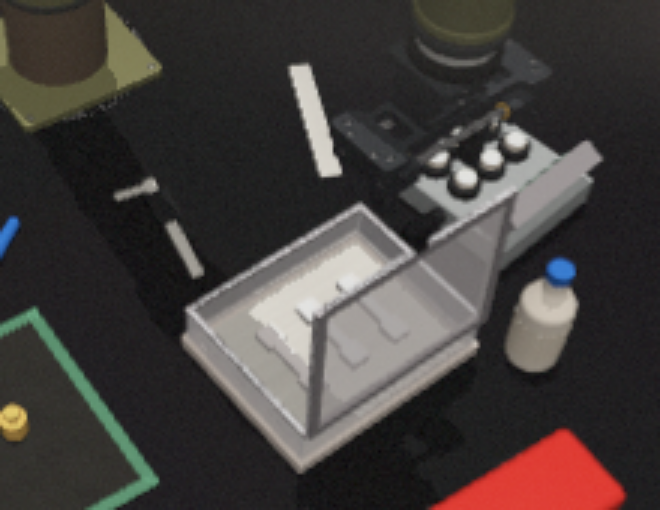

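The cover is still upright, with the bars showing behind it. I'll descend onto the tab and pinch.

step_arm:
  motion:
    - {"dp": [-1, 2, 25], "twist": [0, 0, 0], "hand": 1}
    - {"dp": [-1, 2, 50], "twist": [0, 0, 0], "hand": 1}
    - {"dp": [-1, 2, 70], "twist": [0, 0, 0], "hand": 1}
    - {"dp": [-1, 2, 70], "twist": [0, 0, 0], "hand": 1}
    - {"dp": [-1, 2, 70], "twist": [0, 0, 0], "hand": -1}
  force: 25

```text
clock: 37.58
tool_pos: [0.6645, 0.0387, 0.3044]
eef_rot: [-0.044, 0.999, 0.0, 0.001]
contact_force: [0.4, -1.0, -0.6]
opening: 0.909
finger_force: 0.0
```

step_arm:
  motion:
    - {"dp": [0, 0, 0], "twist": [0, 0, 0], "hand": -1}
    - {"dp": [0, 0, 0], "twist": [0, 0, 0], "hand": -1}
    - {"dp": [0, 0, 0], "twist": [0, 0, 0], "hand": -1}
    - {"dp": [0, 0, 0], "twist": [0, 0, 0], "hand": -1}
    - {"dp": [0, 0, 0], "twist": [0, 0, 0], "hand": -1}

```text
clock: 38.2
tool_pos: [0.6645, 0.0369, 0.3033]
eef_rot: [-0.043, 0.999, -0.001, 0.0]
contact_force: [0.9, -5.1, 1.7]
opening: 0.488
finger_force: 25.0
```

step_arm:
  motion:
    - {"dp": [34, 0, 4], "twist": [0, 0, 0], "hand": -1}
    - {"dp": [68, 0, 14], "twist": [0, 0, 0], "hand": -1}
    - {"dp": [99, 0, 29], "twist": [0, 0, 0], "hand": -1}
    - {"dp": [128, 0, 48], "twist": [0, 0, 0], "hand": -1}
    - {"dp": [154, 0, 71], "twist": [0, 0, 0], "hand": -1}

```text
clock: 38.83
tool_pos: [0.5105, 0.0241, 0.2326]
eef_rot: [-0.043, 0.999, -0.0, 0.001]
contact_force: [6.8, -5.0, -4.2]
opening: 0.483
finger_force: 25.0
```

step_arm:
  motion:
    - {"dp": [22, 0, 27], "twist": [0, 0, 0], "hand": -1}
    - {"dp": [40, 0, 57], "twist": [0, 0, 0], "hand": -1}
    - {"dp": [53, 0, 89], "twist": [0, 0, 0], "hand": -1}
    - {"dp": [61, 0, 123], "twist": [0, 0, 0], "hand": -1}
    - {"dp": [64, 0, 155], "twist": [0, 0, 0], "hand": -1}

```text
clock: 39.45
tool_pos: [0.4473, 0.0189, 0.0764]
eef_rot: [-0.043, 0.999, -0.0, 0.001]
contact_force: [3.2, -4.3, 1.1]
opening: 0.488
finger_force: 25.0
```

step_arm:
  motion:
    - {"dp": [0, 0, 2], "twist": [0, 0, 0], "hand": -1}
    - {"dp": [0, 0, 4], "twist": [0, 0, 0], "hand": -1}
    - {"dp": [0, 0, 6], "twist": [0, 0, 0], "hand": -1}
    - {"dp": [0, 0, 6], "twist": [0, 0, 0], "hand": -1}

```text
clock: 39.95
tool_pos: [0.4473, 0.0189, 0.0727]
eef_rot: [-0.043, 0.999, -0.0, 0.001]
contact_force: [-0.7, -5.9, 13.8]
opening: 0.485
finger_force: 25.0
```

step_arm:
  motion:
    - {"dp": [0, 0, 1], "twist": [0, 0, 0], "hand": -1}
    - {"dp": [0, 0, 3], "twist": [0, 0, 0], "hand": -1}
    - {"dp": [0, 0, 3], "twist": [0, 0, 0], "hand": -1}
    - {"dp": [0, 0, 3], "twist": [0, 0, 0], "hand": -1}

```text
clock: 40.45
tool_pos: [0.4475, 0.0189, 0.0709]
eef_rot: [-0.043, 0.999, -0.0, 0.001]
contact_force: [-2.9, -4.7, 30.0]
opening: 0.476
finger_force: 24.8
```

step_arm:
  motion:
    - {"dp": [0, 0, -3], "twist": [0, 0, 0], "hand": 1}
    - {"dp": [0, 0, -3], "twist": [0, 0, 0], "hand": 1}
    - {"dp": [0, 0, -3], "twist": [0, 0, 0], "hand": 1}
    - {"dp": [0, 0, -3], "twist": [0, 0, 0], "hand": 1}

```text
clock: 40.95
tool_pos: [0.447, 0.0201, 0.0709]
eef_rot: [-0.044, 0.999, 0.0, -0.0]
contact_force: [0.7, 0.0, -0.5]
opening: 0.907
finger_force: 0.0
```

step_arm:
  motion:
    - {"dp": [0, 0, -30], "twist": [0, 0, 0], "hand": 1}
    - {"dp": [0, 0, -85], "twist": [0, 0, 0], "hand": 1}
    - {"dp": [0, 0, -140], "twist": [0, 0, 0], "hand": 1}
    - {"dp": [0, 0, -180], "twist": [0, 0, 0], "hand": -1}
    - {"dp": [0, 0, -180], "twist": [0, 0, 0], "hand": -1}

```text
clock: 41.58
tool_pos: [0.4485, 0.02, 0.2534]
eef_rot: [-0.044, 0.999, 0.0, 0.003]
contact_force: [0.1, 0.1, -0.4]
opening: 0.798
finger_force: 0.0
```

```bash
python3 - <<'E'
from h import *
w=snap("wrist","w9.png"); P=cloud(w)
m=(P[...,0]>.42)&(P[...,0]<.47)&(P[...,1]>-.03)&(P[...,1]<.07)&(P[...,2]>.06)&(P[...,2]<.12)&(w["pixels"].max(2)<90)
q=P[m]; print("tab",len(q),np.round(np.median(q,0),4),np.round(q.max(0),4))
for x0 in (.48,.53,.58,.63):
    m=(P[...,0]>x0)&(P[...,0]<x0+.04)&(P[...,1]>-.09)&(P[...,1]<.15)&(P[...,2]>0); q=P[m][:,2]; print(x0,np.round(np.percentile(q,[25,50,75,95]),4))
plan(([.4394,.3231,.17],.17))
E
```

```text
tab 704 [0.4463 0.0211 0.079 ] [0.4698 0.0427 0.0828]
0.48 [0.0745 0.0754 0.0764 0.0779]
0.53 [0.0749 0.0753 0.0758 0.0765]
0.58 [0.075  0.0754 0.0758 0.0765]
0.63 [0.0765 0.0771 0.0776 0.0782]
dp [-18.5, 302.8, 81.9] tw [0.0, 0.002, -0.082] rows 5.2
```

View pics/w9.png

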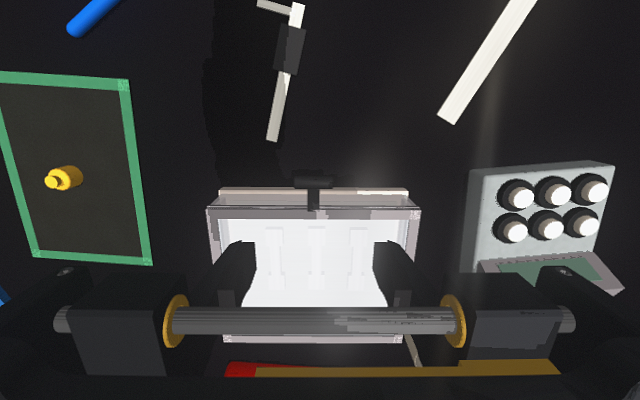

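The cover is flat shut at z ≈ 0.075, and the bars show through it. Next is the weigh key.

step_arm:
  motion:
    - {"dp": [-3, 50, 0], "twist": [0, 0, -0.02], "hand": -1}
    - {"dp": [-7, 105, 10], "twist": [0, 0, -0.04], "hand": -1}
    - {"dp": [-11, 165, 30], "twist": [0, 0, -0.06], "hand": -1}
    - {"dp": [-14, 225, 50], "twist": [0, 0, -0.082], "hand": -1}
    - {"dp": [-17, 280, 60], "twist": [0, 0, -0.082], "hand": -1}

```text
clock: 42.25
tool_pos: [0.4376, 0.3012, 0.188]
eef_rot: [-0.085, 0.996, -0.001, -0.002]
contact_force: [0.8, -0.6, 1.0]
opening: 0.189
finger_force: 0.0
```

step_arm:
  motion:
    - {"dp": [0, 0, 0], "twist": [0, 0, 0], "hand": -1}
    - {"dp": [0, 0, 0], "twist": [0, 0, 0], "hand": -1}
    - {"dp": [0, 0, 0], "twist": [0, 0, 0], "hand": -1}

```text
clock: 42.62
tool_pos: [0.4395, 0.298, 0.1906]
eef_rot: [-0.084, 0.996, -0.001, -0.001]
contact_force: [0.1, -1.0, -0.7]
opening: 0.003
finger_force: 0.0
```

```bash
python3 -c "
from h import *
print(r.get_state()['opening'])
plan(([.4394,.3231,.11],.17),([.4394,.3231,.0765],.17))"
```

```text
0.0032136376081369216
dp [-4.2, 24.9, 80.6] tw [-0.002, -0.001, -0.002] rows 1.4
dp [-0.0, 0.0, 33.5] tw [0.0, 0.0, -0.0] rows 0.6
```

step_arm:
  motion:
    - {"dp": [-4, 25, 40], "twist": [0, 0, 0], "hand": -1}
    - {"dp": [-4, 25, 80], "twist": [0, 0, 0], "hand": -1}
    - {"dp": [-4, 25, 80], "twist": [0, 0, 0], "hand": -1}
    - {"dp": [-4, 25, 80], "twist": [0, 0, 0], "hand": -1}

```text
clock: 43.12
tool_pos: [0.4399, 0.3246, 0.1123]
eef_rot: [-0.084, 0.996, 0.0, 0.001]
contact_force: [-0.0, 0.0, 0.9]
opening: 0.007
finger_force: 0.0
```

step_arm:
  motion:
    - {"dp": [0, 0, 20], "twist": [0, 0, 0], "hand": -1}
    - {"dp": [0, 0, 28], "twist": [0, 0, 0], "hand": -1}
    - {"dp": [0, 0, 34], "twist": [0, 0, 0], "hand": -1}
    - {"dp": [0, 0, 35], "twist": [0, 0, 0], "hand": -1}
    - {"dp": [0, 0, 35], "twist": [0, 0, 0], "hand": -1}

```text
clock: 43.75
tool_pos: [0.4398, 0.3253, 0.0783]
eef_rot: [-0.085, 0.996, 0.0, 0.001]
contact_force: [-2.1, -1.8, 14.1]
opening: 0.006
finger_force: 7.1
```

step_arm:
  motion:
    - {"dp": [0, 0, -10], "twist": [0, 0, 0], "hand": -1}
    - {"dp": [0, 0, -35], "twist": [0, 0, 0], "hand": -1}
    - {"dp": [0, 0, -55], "twist": [0, 0, 0], "hand": -1}
    - {"dp": [0, 0, -55], "twist": [0, 0, 0], "hand": -1}
    - {"dp": [0, 0, -55], "twist": [0, 0, 0], "hand": -1}

```text
clock: 44.38
tool_pos: [0.4388, 0.3254, 0.1308]
eef_rot: [-0.085, 0.996, -0.0, -0.0]
contact_force: [0.1, -0.3, 0.6]
opening: 0.005
finger_force: 0.0
```

```bash
python3 -c "
from h import *
plan(([.4927,.2862,.13],.17))"
```

```text
dp [-46.5, -47.7, 0.8] tw [-0.0, -0.0, 0.0] rows 1.1
```

step_arm:
  motion:
    - {"dp": [-23, -24, 0], "twist": [0, 0, 0], "hand": -1}
    - {"dp": [-46, -48, 0], "twist": [0, 0, 0], "hand": -1}
    - {"dp": [-46, -48, 0], "twist": [0, 0, 0], "hand": -1}
    - {"dp": [-46, -48, 0], "twist": [0, 0, 0], "hand": -1}

```text
clock: 44.88
tool_pos: [0.4914, 0.2864, 0.1303]
eef_rot: [-0.085, 0.996, 0.0, -0.001]
contact_force: [-0.3, 0.5, -0.3]
opening: 0.004
finger_force: 0.0
```

```bash
python3 -c "
from h import *
plan(([.4927,.2862,.077],.17))"
```

```text
dp [-1.4, -0.4, 53.3] tw [0.0, -0.002, 0.001] rows 0.9
```

step_arm:
  motion:
    - {"dp": [-1, 0, 25], "twist": [0, 0, 0], "hand": -1}
    - {"dp": [-1, 0, 42], "twist": [0, 0, 0], "hand": -1}
    - {"dp": [-1, 0, 51], "twist": [0, 0, 0], "hand": -1}
    - {"dp": [-1, 0, 54], "twist": [0, 0, 0], "hand": -1}
    - {"dp": [-1, 0, 54], "twist": [0, 0, 0], "hand": -1}

```text
clock: 45.5
tool_pos: [0.4918, 0.2868, 0.0784]
eef_rot: [-0.086, 0.996, 0.0, -0.001]
contact_force: [-5.8, -0.7, 12.4]
opening: 0.006
finger_force: 6.5
```

step_arm:
  motion:
    - {"dp": [0, 0, -10], "twist": [0, 0, 0], "hand": -1}
    - {"dp": [0, 0, -35], "twist": [0, 0, 0], "hand": -1}
    - {"dp": [0, 0, -55], "twist": [0, 0, 0], "hand": -1}
    - {"dp": [0, 0, -55], "twist": [0, 0, 0], "hand": -1}
    - {"dp": [0, 0, -55], "twist": [0, 0, 0], "hand": -1}

```text
clock: 46.12
tool_pos: [0.4933, 0.286, 0.1316]
eef_rot: [-0.085, 0.996, -0.0, -0.0]
contact_force: [-0.0, 0.0, 0.0]
opening: 0.005
finger_force: 0.0
```

step_arm:
  motion:
    - {"dp": [25, 0, 0], "twist": [0, 0, 0], "hand": -1}
    - {"dp": [45, 0, 0], "twist": [0, 0, 0], "hand": -1}
    - {"dp": [45, 0, 0], "twist": [0, 0, 0], "hand": -1}
    - {"dp": [45, 0, 0], "twist": [0, 0, 0], "hand": -1}

```text
clock: 46.62
tool_pos: [0.4501, 0.2787, 0.1318]
eef_rot: [-0.085, 0.996, 0.0, 0.0]
contact_force: [0.5, -0.2, 0.5]
opening: 0.004
finger_force: 0.0
```

```bash
python3 -c "
from h import *
plan(([.4474,.2782,.077],.17))"
```

```text
dp [2.8, -0.0, 54.8] tw [0.0, 0.001, -0.0] rows 0.9
```

step_arm:
  motion:
    - {"dp": [2, 0, 25], "twist": [0, 0, 0], "hand": -1}
    - {"dp": [2, 0, 43], "twist": [0, 0, 0], "hand": -1}
    - {"dp": [2, 0, 52], "twist": [0, 0, 0], "hand": -1}
    - {"dp": [2, 0, 55], "twist": [0, 0, 0], "hand": -1}
    - {"dp": [2, 0, 55], "twist": [0, 0, 0], "hand": -1}

```text
clock: 47.25
tool_pos: [0.448, 0.2781, 0.0784]
eef_rot: [-0.085, 0.996, 0.0, 0.001]
contact_force: [-1.9, -1.1, 10.1]
opening: -0.001
finger_force: 5.2
```

step_arm:
  motion:
    - {"dp": [0, 0, -10], "twist": [0, 0, 0], "hand": -1}
    - {"dp": [0, 0, -50], "twist": [0, 0, 0], "hand": -1}
    - {"dp": [0, 0, -100], "twist": [0, 0, 0], "hand": -1}
    - {"dp": [0, 0, -150], "twist": [0, 0, 0], "hand": -1}
    - {"dp": [0, 0, -150], "twist": [0, 0, 0], "hand": -1}

```text
clock: 47.88
tool_pos: [0.4495, 0.2795, 0.2311]
eef_rot: [-0.085, 0.996, 0.002, 0.004]
contact_force: [0.9, 0.2, -0.3]
opening: 0.008
finger_force: 0.0
```

step_arm:
  motion:
    - {"dp": [0, 0, 0], "twist": [0, 0, 0], "hand": -1}
    - {"dp": [0, 0, 0], "twist": [0, 0, 0], "hand": -1}
    - {"dp": [0, 0, 0], "twist": [0, 0, 0], "hand": -1}

```text
clock: 48.25
tool_pos: [0.4467, 0.2778, 0.226]
eef_rot: [-0.085, 0.996, -0.001, -0.001]
contact_force: [-0.1, 0.4, -0.3]
opening: 0.007
finger_force: 0.0
```

```bash
python3 - <<'E'
from h import *
w=snap("wrist"); P=cloud(w)
m=((P[...,0]>.38)&(P[...,0]<.55)&(P[...,1]>.2)&(P[...,1]<.44)&(P[...,2]>.053)&(P[...,2]<.07)&(w["pixels"].min(2)>120)).astype(np.uint8)
k,l,st,c=cv2.connectedComponentsWithStats(m)
for i in range(1,k):
    if st[i,4]>60: print("key",np.round(np.median(P[l==i],0),4))
t=snap("scene"); P=cloud(t)
m=(P[...,0]>.5)&(P[...,0]<.66)&(P[...,1]>-.07)&(P[...,1]<.13)&(P[...,2]>0); print("cover z",np.round(np.percentile(P[m][:,2],[5,50,95]),4))
print(r.finish_job())
E
```

```text
key [0.4473 0.278  0.0607]
key [0.4395 0.3227 0.0607]
key [0.4318 0.3675 0.0608]
key [0.4849 0.3308 0.0606]
key [0.4764 0.3752 0.0609]
key [0.4926 0.2862 0.0606]
cover z [0.0716 0.0753 0.0791]
the job is handed in; nothing more can be done
None
```

I handed the job in at about 48 s: all three white bars lay flat on the pan under the shut cover, zero was pressed with the balance empty, weigh, store and print were pressed in order, and all keys were back up; the hand-in call returned no verdict.

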